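Load the warming dock and post its status board

TASK

Pull the warming dock's sprung tray out by its blue tab, fully to its stop so that it stays out, then set every red culture cassette on it in a neat row, each squarely in its own white-outlined bay with its long side running front to back, never tipping one over. Once all are loaded, take the green status board out of its holder and lean it upright against the robot's side of the rail stand, about the middle of the bar, with its lower edge on the bench. Leave everything else on the bench where it is, and the tray out.

Things in the scene. Friction and masses are not known exactly. Their poses are not given: they have to be found in the camera images.
- cassette_a: red layered culture cassette, a low box 96 long (its x) x 60 wide (its y) x 38 tall, with a white grip block centred on its top: 44 (x) x 22 (y), rising from 38 to 72 above its underside. Origin: centre of the underside, z up. About 0.22 kg. It is the same turned end for end. Three to five of the five cassettes are present.
- cassette_b: red layered culture cassette, a low box 96 long (its x) x 60 wide (its y) x 38 tall, with a white grip block centred on its top: 44 (x) x 22 (y), rising from 38 to 72 above its underside. Origin: centre of the underside, z up. About 0.22 kg. It is the same turned end for end. Three to five of the five cassettes are present.
- cassette_c: red layered culture cassette, a low box 96 long (its x) x 60 wide (its y) x 38 tall, with a white grip block centred on its top: 44 (x) x 22 (y), rising from 38 to 72 above its underside. Origin: centre of the underside, z up. About 0.22 kg. It is the same turned end for end. Three to five of the five cassettes are present.
- cassette_d: red layered culture cassette, a low box 96 long (its x) x 60 wide (its y) x 38 tall, with a white grip block centred on its top: 44 (x) x 22 (y), rising from 38 to 72 above its underside. Origin: centre of the underside, z up. About 0.22 kg. It is the same turned end for end. Three to five of the five cassettes are present.
- cassette_e: red layered culture cassette, a low box 96 long (its x) x 60 wide (its y) x 38 tall, with a white grip block centred on its top: 44 (x) x 22 (y), rising from 38 to 72 above its underside. Origin: centre of the underside, z up. About 0.22 kg. It is the same turned end for end. Three to five of the five cassettes are present.
- tray (a joint): how far the dock's sprung tray is pulled out, in m: 0 fully in, 0.12 at its stop. It slides towards the dock's front (-x of the dock). The spring resists with up to about 9 N and draws it home if let go early; past about 0.08 it goes over centre and then presses the tray outward against its stop with about 3 to 4 N, so it stays out by itself.
- dock: white low warming dock fixed to the bench, 170 deep (x) x 390 wide (y) x 70 tall. Origin: middle of the lower edge of its front face; its x points backwards into it, so the tray comes out along -x.
- tab (a point): grip point on the blue upright tab at the middle of the tray's front. The tab is 14 thick (x) x 60 wide (y) and runs from 29 to 94 above the bench; this point is on its vertical centre line, 73 above the bench. The tab stands 40 clear of the tray's front wall, joined to it by two thin arms; axes as the dock.
- bay1 (a point): centre of bay 1 (of 5, counted from the dock's +y side) on the tray floor, a white-outlined rectangle 100 (x) x 65 (y), the floor 14 above the bench. Bays lie side by side 70 apart along the dock's y. Axes as the dock; moves with the tray, under the dock's roof while the tray is in. The tray has 9 high lips and, at the front, a wall reaching 56 above the bench, 60 in front of the bay centre.
- bay2 (a point): centre of bay 2 (of 5, counted from the dock's +y side) on the tray floor, a white-outlined rectangle 100 (x) x 65 (y), the floor 14 above the bench. Bays lie side by side 70 apart along the dock's y. Axes as the dock; moves with the tray, under the dock's roof while the tray is in. The tray has 9 high lips and, at the front, a wall reaching 56 above the bench, 60 in front of the bay centre.
- bay3 (a point): centre of bay 3 (of 5, counted from the dock's +y side) on the tray floor, a white-outlined rectangle 100 (x) x 65 (y), the floor 14 above the bench. Bays lie side by side 70 apart along the dock's y. Axes as the dock; moves with the tray, under the dock's roof while the tray is in. The tray has 9 high lips and, at the front, a wall reaching 56 above the bench, 60 in front of the bay centre.
- bay4 (a point): centre of bay 4 (of 5, counted from the dock's +y side) on the tray floor, a white-outlined rectangle 100 (x) x 65 (y), the floor 14 above the bench. Bays lie side by side 70 apart along the dock's y. Axes as the dock; moves with the tray, under the dock's roof while the tray is in. The tray has 9 high lips and, at the front, a wall reaching 56 above the bench, 60 in front of the bay centre.
- bay5 (a point): centre of bay 5 (of 5, counted from the dock's +y side) on the tray floor, a white-outlined rectangle 100 (x) x 65 (y), the floor 14 above the bench. Bays lie side by side 70 apart along the dock's y. Axes as the dock; moves with the tray, under the dock's roof while the tray is in. The tray has 9 high lips and, at the front, a wall reaching 56 above the bench, 60 in front of the bay centre.
- board: green flat status board, 8 thick (x) x 150 wide (y) x 160 tall (z), 0.2 kg, the same on both faces. Origin: centre of its lower edge. At the start it stands upright in the holder's slot.
- holder: fixed aluminium holder for the board, 60 (x) x 170 (y) x 46 tall, with a slot 15 wide along its y, floor of the slot 12 above the bench; lift the board straight up by 36 or more to clear it. Origin: centre of the underside.
- stand: fixed rail stand: a round level bar 12 thick, 220 long along its y, its axis 80 above the bench, on two posts at y +-103 with flat feet (8 tall) reaching from 10 before to 100 behind the posts. Origin: on the bench straight below the middle of the bar; -x is the front, towards the robot, where the board leans.
- dishes: bystander, leave alone: stack of closed white dishes with red edges, 88 across, 46 tall. Origin: centre of the underside.
- marker: bystander, leave alone: blue marker pen lying down, about 146 long, 16 thick. Origin: centre of the underside.
- bottle: bystander, leave alone: amber bottle with blue cap, 66 across, 160 tall. Origin: centre of the underside.
- tipbox: bystander, leave alone: blue box with white lid, 120 x 85 x 70. Origin: centre of the underside.
- jar: bystander, leave alone: white screw-top jar, 70 across, 90 tall. Origin: centre of the underside.
- beaker: bystander, leave alone: white open beaker, 70 across, 90 tall. Origin: centre of the underside.

How it is judged:
On the way, in this order (a step that is already met when the one before it is completed fails the run):
1. the tray is out at its stop (value of joint tray above 0.116 m), for 0.3 s.
2. every cassette lies squarely in its own bay, the tray out (value of joint tray above 0.116 m and ((x of cassette_a in the frame of bay1 between -0.01 and 0.01 m and y of cassette_a in the frame of bay1 between -0.008 and 0.008 m) or (x of cassette_a in the frame of bay2 between -0.01 and 0.01 m and y of cassette_a in the frame of bay2 between -0.008 and 0.008 m) or (x of cassette_a in the frame of bay3 between -0.01 and 0.01 m and y of cassette_a in the frame of bay3 between -0.008 and 0.008 m) or (x of cassette_a in the frame of bay4 between -0.01 and 0.01 m and y of cassette_a in the frame of bay4 between -0.008 and 0.008 m) or (x of cassette_a in the frame of bay5 between -0.01 and 0.01 m and y of cassette_a in the frame of bay5 between -0.008 and 0.008 m)) and z of cassette_a in the frame of bay1 between -0.004 and 0.005 m and angle between each of cassette_a, cassette_b, cassette_c, cassette_d, cassette_e's own z axis and vertical below 0.06 rad and angle between the x axis of each of cassette_a, cassette_b, cassette_c, cassette_d, cassette_e and the x axis of bay1, either way round below 0.12 rad and linear speed of each of cassette_a, cassette_b, cassette_c, cassette_d, cassette_e below 0.02 m/s and ((x of cassette_b in the frame of bay1 between -0.01 and 0.01 m and y of cassette_b in the frame of bay1 between -0.008 and 0.008 m) or (x of cassette_b in the frame of bay2 between -0.01 and 0.01 m and y of cassette_b in the frame of bay2 between -0.008 and 0.008 m) or (x of cassette_b in the frame of bay3 between -0.01 and 0.01 m and y of cassette_b in the frame of bay3 between -0.008 and 0.008 m) or (x of cassette_b in the frame of bay4 between -0.01 and 0.01 m and y of cassette_b in the frame of bay4 between -0.008 and 0.008 m) or (x of cassette_b in the frame of bay5 between -0.01 and 0.01 m and y of cassette_b in the frame of bay5 between -0.008 and 0.008 m)) and z of cassette_b in the frame of bay1 between -0.004 and 0.005 m and ((x of cassette_c in the frame of bay1 between -0.01 and 0.01 m and y of cassette_c in the frame of bay1 between -0.008 and 0.008 m) or (x of cassette_c in the frame of bay2 between -0.01 and 0.01 m and y of cassette_c in the frame of bay2 between -0.008 and 0.008 m) or (x of cassette_c in the frame of bay3 between -0.01 and 0.01 m and y of cassette_c in the frame of bay3 between -0.008 and 0.008 m) or (x of cassette_c in the frame of bay4 between -0.01 and 0.01 m and y of cassette_c in the frame of bay4 between -0.008 and 0.008 m) or (x of cassette_c in the frame of bay5 between -0.01 and 0.01 m and y of cassette_c in the frame of bay5 between -0.008 and 0.008 m)) and z of cassette_c in the frame of bay1 between -0.004 and 0.005 m and ((x of cassette_d in the frame of bay1 between -0.01 and 0.01 m and y of cassette_d in the frame of bay1 between -0.008 and 0.008 m) or (x of cassette_d in the frame of bay2 between -0.01 and 0.01 m and y of cassette_d in the frame of bay2 between -0.008 and 0.008 m) or (x of cassette_d in the frame of bay3 between -0.01 and 0.01 m and y of cassette_d in the frame of bay3 between -0.008 and 0.008 m) or (x of cassette_d in the frame of bay4 between -0.01 and 0.01 m and y of cassette_d in the frame of bay4 between -0.008 and 0.008 m) or (x of cassette_d in the frame of bay5 between -0.01 and 0.01 m and y of cassette_d in the frame of bay5 between -0.008 and 0.008 m)) and z of cassette_d in the frame of bay1 between -0.004 and 0.005 m and ((x of cassette_e in the frame of bay1 between -0.01 and 0.01 m and y of cassette_e in the frame of bay1 between -0.008 and 0.008 m) or (x of cassette_e in the frame of bay2 between -0.01 and 0.01 m and y of cassette_e in the frame of bay2 between -0.008 and 0.008 m) or (x of cassette_e in the frame of bay3 between -0.01 and 0.01 m and y of cassette_e in the frame of bay3 between -0.008 and 0.008 m) or (x of cassette_e in the frame of bay4 between -0.01 and 0.01 m and y of cassette_e in the frame of bay4 between -0.008 and 0.008 m) or (x of cassette_e in the frame of bay5 between -0.01 and 0.01 m and y of cassette_e in the frame of bay5 between -0.008 and 0.008 m)) and z of cassette_e in the frame of bay1 between -0.004 and 0.005 m), for 0.3 s.
3. the board leans against the rail stand (angle between board's own z axis and vertical between 0.15 and 0.7 rad and height (world z) of board below 0.012 m and x of board in the frame of stand between -0.1 and -0.015 m and y of board in the frame of stand between -0.04 and 0.04 m and angle between the y axis of board and the y axis of stand, either way round below 0.2 rad and contact force between board and stand above 0.03 N and linear speed of board below 0.02 m/s), for 0.3 s.
At the end, for the whole second after the job is handed in: tray within 4 mm of its stop; each cassette flat in a bay within 10 mm lengthwise, 8 mm sideways, 0.12 rad; board at rest touching the stand on its robot side, 0.15-0.70 rad off vertical, lower edge on the bench 15-100 mm before the bar, within 40 mm of its middle, 0.2 rad of parallel (all of step 2 and all of step 3).
It fails at once if a bystander is moved more than 40 mm (distance of any of dishes, marker, bottle, tipbox, jar, beaker from where it was at the start of the episode above 0.04 m).
It fails at once if a cassette is tipped over (angle between any of cassette_a, cassette_b, cassette_c, cassette_d, cassette_e's own z axis and vertical above 0.8 rad).
Of cassette_a, cassette_b, cassette_c, cassette_d, cassette_e only 3 to 5 are there at a start; the rules pass over those that are not, and their reading is None.
At some moment in a run one of cassette_a, cassette_b, cassette_c, cassette_d, cassette_e may be knocked a few centimetres aside while the robot is not near it.
It also fails if it takes over 210 s, if anything falls off the work surface, if the arm or the gripper's body presses on something with over 40 N, if the wrist force passes 120 N, or if a joint passes its speed limit or range.

ROBOT

A 6-joint arm with a two-finger parallel gripper is mounted at the origin on the work surface. World frame = base frame: x ahead of the robot, y to its left, z up, the work surface at z = 0. Lengths are in m, angles in rad, forces in N, time in s.
With the tool pointing down it reaches from about 0.3 to 0.75 m from the base axis. Payload 8.5 kg.
Tool frame: the origin (TCP) lies at the very end of the fingers, on their centre line; the grasp point (between the pads) lies 19 mm behind it; z points along the fingers, y is the line along which they close (so a half turn about z gives the same grasp; the last joint's range is limited). The gripper opens to 88 mm and grips with 3 to 60 N. Pads are 18 mm wide; open, the fingers measure 123 mm over their backs; the gripper's body (75 mm by 187 mm) begins 45 mm behind the grasp point.
Start: joints at [-1.533, 0.381, 1.297, -0, 1.464, -0.215], TCP at [0.138, -0.533, 0.239] pointing down, gripper open.
Joint ranges: [-3.11, 3.11], [-0.89, 2.33], [0.22, 2.48], [-1.42, 4.56], [0.17, 2.85], [-2.88, 2.88]. Speed limits (rad/s): [2.39, 2.39, 3.14, 3.14, 3.14, 3.14].

INTERFACE

Orientations are given as a 3x3 rotation matrix whose columns are the frame's x, y, z axes.
In Python, from rig import bot gives the robot as it stands. The module is installed in compiled form; this text tells all that it offers.
- The arm moves only by the tool move_arm, never from a script. Its argument "plan" is a list of rows, each a list of 3 entries, a list of its own where there are three numbers: the shift along the tool's x, y, z as a fraction of full scale, then the turn, a rotation vector about the tool's x, y, z as a fraction of full scale, then the closure, from 0 (fully open) to 1 (shut). A call has 1 to 8 rows; each row shifts and turns the commanded pose from where the row before left it, along the tool's axes as they then stand; what a row does not reach is not made up. Full scale, the value 1, is 40 mm for a shift and 0.08 rad for a turn. A row lasts 1/12 s, in which the tool goes at most 41.7 mm and 7.16 degrees, less where a joint would pass 70% of its speed; a pose out of reach is approached as far as the arm can. A call with a number of a shift or a turn outside -1 to 1 is refused whole. A call with a gripper value outside its range is refused whole. The fingers move at their own pace and stop on an object; "force" is the grip in N (left out, the last holds). Time passes only in rows, so rows that do not move let the fingers close. It gives the time, the measured TCP pose, the force, the opening and the grip force at its end, in the units of the state.
- bot.get_obs(): the state, without advancing time (a new reading comes with each control period).
- bot.read_camera(name): name is "side" or "top" or "wrist"; returns the picture (420x560x3 uint8, red, green, blue); there is no depth.
- bot.camera_params(name): a dict with "camera_matrix" (3x3 intrinsics, pixels), "R" (3x3) and "t" (3): a world point X has camera coordinates R X + t. Camera axes: x right, y down, z forward; pixel columns grow to the right and rows downward; lengths in m; the calibration is good to about 2 mm. The wrist camera is an equidistant fisheye: a pixel r from the principal point sees the ray r / f radians off the axis. A picture is of the moment at which its call begins: read the wrist's pose just before it. camera_params takes no time and is no camera call; for the wrist camera it gives the pose at the moment of the call.
- bot.job_done(): hands the job in; it is judged then, once.
Trained networks look in the newest picture that a camera, given by its name, has taken for a name from the list of things; names that differ only in an ending like _2 or _b are one class to them, and where a whole thing is asked for, a point or a joint stands for the part that bears it (a point fixed in the world has none). Each returns a list of dicts, best first, with "score" (0 to 1); they miss things now and then, are a little off and sometimes report something else, mostly with a low value. They report only what shows in the picture. A call takes as long as a camera call.
- bot.search_frame(camera, label): "extent" ([left, top, right, bottom] as shares, 0 to 1, of the picture: columns of its width, rows of its height, round what is visible of it).
The state is a dict: "t": time; "qpos": joint angles; "joint_velocities": joint speeds; "tau": joint torques, N m; "tcp_pos": TCP position; "orientation": TCP orientation; "ft_force": force on the tool from outside, world axes, zero at the start; "torque": the same for the moment, N m; "finger_gap": opening from 0.0 (shut) to 1.0 (fully open); "finger_force": force on a finger pad.
Only numpy, scipy, OpenCV 4.12 (cv2) and the standard library are available. Lean on these libraries where they do the work, as an engineer would, in place of code of your own. Each camera call takes 0.05 s, during which the arm holds its last target. There are 200 camera calls.

## Working session

There is one attempt and no reset: what is moved stays moved. The work goes in short steps, Python scripts to look and compute and a tool call to move; the robot and the scene stay as the last step left them, time stands still between calls to the robot, and variables do not carry over. Pictures are saved under pics/ and viewed, at most 14 in all, crops included, and the job is handed in when it is done.

Besides the shell and the picture viewer there is one more tool, called as name(argument=value, ...) on one line, values as JSON. move_arm: Moves the arm, as the interface text tells. Shift numbers are shares of 40 mm and turn numbers shares of 0.08 rad, none past 1 either way. Its arguments: {"type":"object","properties":{"plan":{"type":"array"},"force":{"type":"number"}},"required":["plan"]}

```bash
mkdir -p pics; python3 - <<'E'
from rig import bot
import cv2,numpy as np
o=bot.get_obs();print(o['t'],o['tcp_pos'],o['orientation'])
for c in ['top','side']:
    im=bot.read_camera(c);cv2.imwrite(f'pics/{c}0.png',im[:,:,::-1])
    p=bot.camera_params(c);print(c,p)
    for n in ['cassette_a','dock','tab','board','holder','stand','bay1']:
        print(n,[(round(d['score'],2),(np.array(d['extent'])*[560,420,560,420]).round().tolist()) for d in bot.search_frame(c,n)][:6])
E
```

```text
0.0 [ 0.13757365 -0.53222959  0.23813214] [[ 9.68199680e-01  2.50178685e-01 -6.75814032e-05]
 [ 2.50178510e-01 -9.68198604e-01  1.47519949e-03]
 [ 3.03631249e-04 -1.44519509e-03 -9.99998910e-01]]
top {'camera_matrix': array([[530.15004506,   0.        , 272.71567657],
       [  0.        , 530.15004506, 210.73083855],
       [  0.        ,   0.        ,   1.        ]]), 'R': array([[-0.00142303, -0.99981775, -0.01903816],
       [-0.98450805,  0.00473877, -0.17527534],
       [ 0.17533362,  0.0184938 , -0.98433536]]), 't': array([-0.00781451,  0.57106643,  1.46898033])}
cassette_a [(0.96, [310.0, 237.0, 337.0, 269.0]), (0.92, [402.0, 235.0, 429.0, 271.0]), (0.89, [341.0, 243.0, 361.0, 279.0]), (0.7, [369.0, 236.0, 401.0, 274.0]), (0.55, [277.0, 236.0, 302.0, 269.0])]
dock [(0.65, [170.0, 113.0, 304.0, 199.0])]
tab [(0.66, [174.0, 169.0, 305.0, 200.0])]
board [(0.87, [109.0, 260.0, 177.0, 279.0])]
holder [(0.81, [120.0, 254.0, 179.0, 285.0])]
stand [(0.85, [357.0, 170.0, 442.0, 213.0]), (0.36, [312.0, 234.0, 339.0, 269.0])]
bay1 [(0.73, [173.0, 166.0, 298.0, 201.0])]
side {'camera_mat
[... 317 characters left out ...]
array([0.52647442, 0.16461838, 1.62479966])}
cassette_a [(0.83, [313.0, 177.0, 333.0, 194.0]), (0.81, [313.0, 164.0, 339.0, 178.0]), (0.73, [300.0, 197.0, 326.0, 216.0]), (0.69, [293.0, 211.0, 322.0, 229.0]), (0.58, [314.0, 185.0, 337.0, 205.0])]
dock [(0.89, [166.0, 190.0, 258.0, 275.0]), (0.6, [293.0, 249.0, 300.0, 314.0]), (0.33, [261.0, 152.0, 304.0, 194.0])]
tab [(0.62, [215.0, 202.0, 258.0, 271.0])]
board [(0.69, [211.0, 202.0, 257.0, 268.0]), (0.53, [292.0, 251.0, 300.0, 315.0])]
holder [(0.89, [288.0, 275.0, 309.0, 325.0]), (0.5, [261.0, 154.0, 303.0, 195.0])]
stand [(0.7, [262.0, 154.0, 303.0, 194.0])]
bay1 [(0.74, [213.0, 204.0, 259.0, 271.0]), (0.23, [207.0, 284.0, 234.0, 310.0])]
```

```bash
python3 - <<'E'
import cv2
a=cv2.imread('pics/top0.png')[100:300,90:450];cv2.imwrite('pics/top0c.png',cv2.resize(a,None,fx=2.2,fy=2.2,interpolation=cv2.INTER_CUBIC))
E
```

```text
(no output)
```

View pics/top0c.png

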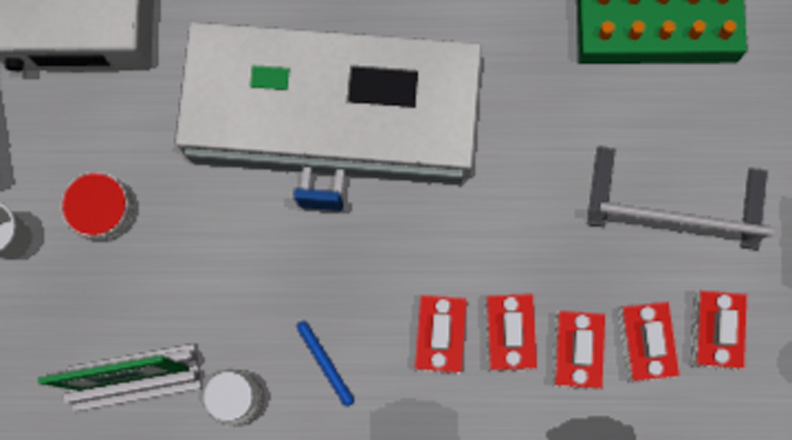

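View pics/side0.png

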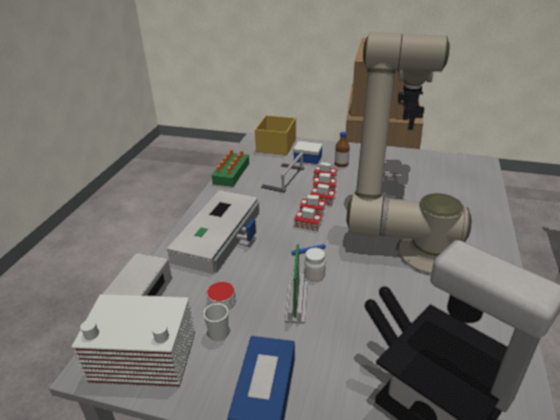

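```bash
cat > h.py <<'E'
import numpy as np,cv2
from rig import bot
def ray(p,uv):
    K=p['camera_matrix'];d=np.array([(uv[0]-K[0,2])/K[0,0],(uv[1]-K[1,2])/K[1,1],1.])
    if p.get('fish'):
        r=np.hypot(d[0],d[1]);d=np.array([d[0]/r*np.sin(r),d[1]/r*np.sin(r),np.cos(r)]) if r>1e-9 else np.array([0,0,1.])
    return -p['R'].T@p['t'],p['R'].T@d
def toplane(p,uv,z):
    c,d=ray(p,uv);return c+d*(z-c[2])/d[2]
def proj(p,X):
    X=np.asarray(X,float).reshape(-1,3)@p['R'].T+p['t'];K=p['camera_matrix']
    if p.get('fish'):
        r=np.hypot(X[:,0],X[:,1]);th=np.arctan2(r,X[:,2]);s=th/np.maximum(r,1e-9);xy=X[:,:2]*s[:,None]
    else: xy=X[:,:2]/X[:,2:]
    return xy*[K[0,0],K[1,1]]+K[:2,2]
def cam(n):
    p=dict(bot.camera_params(n));p['fish']=n=='wrist';return p
def rel(o,pos,Rt=None):
    "shift in tool axes (units 40mm) to pos, turn in units .08"
    from scipy.spatial.transform import Rotation as R
    A=np.array(o['orientation']);s=A.T@(np.array(pos)-o['tcp_pos'])/0.04
    w=None if Rt is None else R.from_matrix(A.T@Rt).as_rotvec()/0.08
    return s.round(3),None if w is None else w.round(3)
def down(yaw):
    "tool z down; tool x at angle yaw"
    c,s=np.cos(yaw),np.sin(yaw);return np.array([[c,s,0],[s,-c,0],[0,0,-1.]])
E
python3 - <<'E'
from h import *
p=cam('top');f=lambda x,y:(x/2.2+90-.3,y/2.2+100-.3)
for n,z,pts in [('dock',.07,[(190,24),(480,43),(470,168),(178,146)]),('tab',.094,[(295,192),(342,196)]),('bar',.08,[(603,207),(772,231)]),
 ('cas',.038,[(441,334),(512,332),(580,350),(651,341),(723,329)]),('grip',.072,[(441,332),(513,330),(583,347),(655,338),(728,327)]),('board',.172,[(40,380),(187,362)]),('jar',.09,[(230,397)]),('dishes',.046,[(95,205)]),('marker',.016,[(302,325),(348,400)])]:
    print(n,[toplane(p,f(*q),z)[:2].round(3).tolist() for q in pts])
w=cam('wrist');o=bot.get_obs();print(w['camera_matrix']);A=o['orientation'];c=-w['R'].T@w['t'];print(A.T@(c-o['tcp_pos']),(w['R']@A))
E
```

```text
dock [[0.868, 0.274], [0.838, -0.113], [0.668, -0.098], [0.7, 0.284]]
tab [[0.632, 0.127], [0.626, 0.067]]
bar [[0.613, -0.267], [0.581, -0.48]]
cas [[0.455, -0.059], [0.457, -0.151], [0.434, -0.238], [0.445, -0.329], [0.46, -0.423]]
grip [[0.454, -0.058], [0.456, -0.149], [0.435, -0.237], [0.446, -0.328], [0.459, -0.42]]
board [[0.389, 0.416], [0.41, 0.243]]
jar [[0.372, 0.205]]
dishes [[0.626, 0.397]]
marker [[0.47, 0.124], [0.371, 0.063]]
[[325.1922621    0.         279.4714854 ]
 [  0.         325.1922621  212.63647065]
 [  0.           0.           1.        ]]
[ 0.08185037  0.00086281 -0.14684558] [[-3.42696228e-04  9.99999906e-01  2.63787572e-04]
 [-9.50713419e-01 -2.44013087e-04 -3.10070856e-01]
 [-3.10070762e-01 -3.57046497e-04  9.50713414e-01]]
```

move_arm(plan=[[[0.72,-0.57,0],[0,0,0],0],[[0.72,-0.57,0],[0,0,0],0],[[0.72,-0.57,0],[0,0,0],0],[[0.72,-0.57,0],[0,0,0],0],[[0.72,-0.57,0],[0,0,0],0],[[0.72,-0.57,0],[0,0,0],0],[[0.72,-0.57,0],[0,0,0],0],[[0.72,-0.57,0],[0,0,0],0]])

```text
t: 1.47
tcp_pos: [0.3157, -0.2967, 0.2389]
orientation: [[0.968, 0.25, 0.0], [0.25, -0.968, -0.0], [0.0, 0.0, -1.0]]
ft_force: [-0.2, -0.5, -0.1]
finger_gap: 0.999
finger_force: 0.0
```

move_arm(plan=[[[0.72,-0.57,0],[0,0,0],0],[[0.72,-0.57,0],[0,0,0],0],[[0,0,0],[0,0,0.8],0],[[0,0,0],[0,0,0.8],0],[[0,0,0],[0,0,0.8],0],[[0,0,0],[0,0,0.76],0],[[0,0,0],[0,0,0],0],[[0,0,0],[0,0,0],0]])

```text
t: 2.13
tcp_pos: [0.3594, -0.2397, 0.2388]
orientation: [[1.0, 0.002, 0.0], [0.002, -1.0, -0.0], [0.0, 0.0, -1.0]]
ft_force: [0.6, 0.3, 1.0]
finger_gap: 0.996
finger_force: 0.0
```

```bash
python3 - <<'E'
from h import *
o=bot.get_obs();print(o['t'],o['tcp_pos'],o['orientation'].round(3).tolist(),np.round(o['qpos'],3))
import pickle
p=cam('wrist');im=bot.read_camera('wrist');cv2.imwrite('pics/w1.png',im[:,:,::-1]);pickle.dump(p,open('w1.pkl','wb'))
for q in [[.454,-.058,.072],[.459,-.42,.072],[.597,-.373,.08]]:print(proj(p,q))
E
```

```text
2.1333 [ 0.35937877 -0.23972326  0.23878438] [[1.0, 0.002, 0.0], [0.002, -1.0, -0.0], [0.0, 0.0, -1.0]] [-0.864  0.173  1.597 -0.     1.372  0.705]
[[105.24346281 107.8113844 ]]
[[452.32077688 103.42767032]]
[[412.75416262 -30.03520375]]
```

View pics/w1.png

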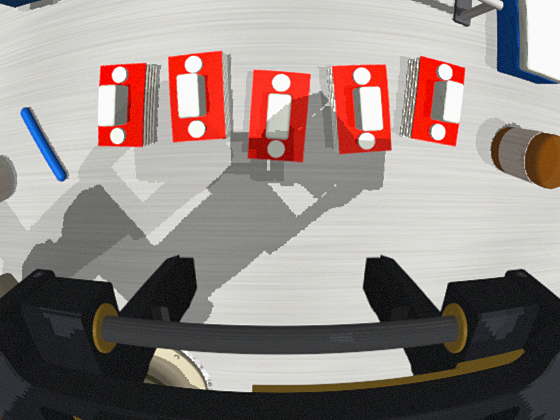

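move_arm(plan=[[[0.59,-0.75,0],[0,0,0],0.5],[[0.59,-0.75,0],[0,0,0],0.5],[[0.59,-0.75,0],[0,0,0],0.5],[[0.59,-0.75,0],[0,0,0],0.5],[[0.59,-0.75,0],[0,0,0],0.5],[[0.59,-0.75,0],[0,0,0],0.5],[[0.59,-0.75,0],[0,0,0],0.5],[[0.59,-0.75,0],[0,0,0],0.5]])

```text
t: 2.85
tcp_pos: [0.5491, 0.002, 0.2388]
orientation: [[1.0, 0.002, 0.0], [0.002, -1.0, -0.0], [0.0, 0.0, -1.0]]
ft_force: [0.1, -1.2, -0.2]
finger_gap: 0.501
finger_force: 0.0
```

move_arm(plan=[[[0.59,-0.75,0],[0,0,0],0.5],[[0.59,-0.75,0],[0,0,0],0.5],[[0.59,-0.75,0],[0,0,0],0.5],[[0,0,0],[0,0,-0.98],0.5],[[0,0,0],[0,0,-0.98],0.5],[[0,0,0],[0,0,-0.98],0.5],[[0,0,0],[0,0,-0.98],0.5],[[0,0,0],[0,0,-0.98],0.5]])

```text
t: 3.52
tcp_pos: [0.619, 0.0903, 0.2385]
orientation: [[0.922, 0.387, -0.0], [0.387, -0.922, 0.0], [-0.0, -0.0, -1.0]]
ft_force: [0.1, 0.3, -0.2]
finger_gap: 0.494
finger_force: 0.0
```

move_arm(plan=[[[0,0,0],[0,0,-0.98],0.5],[[0,0,0],[0,0,-0.98],0.5],[[0,0,0],[0,0,-0.98],0.5],[[0,0,0],[0,0,-0.98],0.5],[[0,0,0],[0,0,-0.98],0.5],[[0,0,0],[0,0,-0.98],0.5],[[0,0,0],[0,0,-0.98],0.5],[[0,0,0],[0,0,-0.98],0.5]])

```text
t: 4.18
tcp_pos: [0.619, 0.0902, 0.2386]
orientation: [[0.519, 0.854, -0.0], [0.854, -0.519, 0.0], [-0.0, -0.0, -1.0]]
ft_force: [-0.6, 0.2, -0.4]
finger_gap: 0.5
finger_force: 0.0
```

move_arm(plan=[[[0,0,0],[0,0,-0.98],0.5],[[0,0,0],[0,0,-0.98],0.5],[[0,0,0],[0,0,-0.98],0.5],[[0,0,0],[0,0,-0.98],0.5],[[0,0,0],[0,0,-0.98],0.5],[[0,0,0],[0,0,-0.98],0.5],[[0,0,0],[0,0,0],0.5],[[0,0,0],[0,0,0],0.5]])

```text
t: 4.85
tcp_pos: [0.619, 0.0902, 0.2386]
orientation: [[0.083, 0.997, -0.0], [0.997, -0.083, 0.0], [0.0, -0.0, -1.0]]
ft_force: [-0.9, 0.4, -0.1]
finger_gap: 0.498
finger_force: 0.0
```

```bash
cat >> h.py <<'E'
from scipy.optimize import minimize
def hull_mask(p,pts,S=4,shape=(420,560)):
    uv=(proj(p,pts)+.5)*S;m=np.zeros((shape[0]*S,shape[1]*S),np.uint8)
    cv2.fillConvexPoly(m,cv2.convexHull(uv.round().astype(np.int32)),1);return m
def cass_pts(x,y,a,z=0.):
    q=[[sx*.048,sy*.03,h] for sx in(-1,1) for sy in(-1,1) for h in(0,.038)]+[[sx*.022,sy*.011,.072] for sx in(-1,1) for sy in(-1,1)]
    c,s=np.cos(a),np.sin(a);return np.array([[x+c*u-s*v,y+s*u+c*v,z+w] for u,v,w in q])
def redmask(im):
    h=cv2.cvtColor(im,cv2.COLOR_RGB2HSV);return (((h[...,0]<8)|(h[...,0]>172))&(h[...,1]>130)&(h[...,2]>50)).astype(np.uint8)
def fit_cass(p,im,guess,z=0.):
    "guess (x,y,a); silhouette IoU fit"
    S=4;m=redmask(im);g=hull_mask(p,cass_pts(*guess,z),S)
    g=cv2.dilate(g,np.ones((8*S+1,)*2));g=cv2.resize(g,(560,420),interpolation=cv2.INTER_AREA)
    n,l,st,_=cv2.connectedComponentsWithStats(m&g)
    k=[i for i in range(1,n) if st[i,4]>15];pt=np.argwhere(np.isin(l,k))[:,::-1]
    h=cv2.convexHull(pt.astype(np.int32))
    # supersampled observed hull, pixel squares
    c=np.concatenate([(h[:,0]+d)*S for d in ([0,0],[1,0],[0,1],[1,1])]);ob=np.zeros((420*S,560*S),np.uint8);cv2.fillConvexPoly(ob,cv2.convexHull(c.astype(np.int32)),1)
    x0,y0=np.maximum(c.min(0)-80,0);x1,y1=c.max(0)+80;ob_=ob[y0:y1,x0:x1]
    def f(v):
        mm=hull_mask(p,cass_pts(v[0]/100,v[1]/100,v[2]/10,z),S)[y0:y1,x0:x1];return 1-(mm&ob_).sum()/max(1,(mm|ob_).sum())
    v0=np.array([guess[0]*100,guess[1]*100,guess[2]*10]);best=None
    for _ in range(2):
        r=minimize(f,v0,method='Nelder-Mead',options=dict(initial_simplex=[v0,v0+[.6,0,0],v0+[0,.6,0],v0+[0,0,.8]],xatol=.005,fatol=1e-4));v0=r.x
    return np.array([v0[0]/100,v0[1]/100,v0[2]/10]).round(4),round(1-r.fun,3)
E
python3 - <<'E'
from h import *
import pickle
o=bot.get_obs();print(o['t'],o['tcp_pos'],o['orientation'].round(3).tolist(),o['finger_gap'],np.round(o['qpos'],2))
p=cam('wrist');im=bot.read_camera('wrist');cv2.imwrite('pics/w2.png',im[:,:,::-1]);pickle.dump(p,open('w2.pkl','wb'))
p1=pickle.load(open('w1.pkl','rb'));i1=cv2.imread('pics/w1.png')[:,:,::-1].copy()
for g in [(.454,-.058,0),(.456,-.149,0),(.435,-.237,0),(.446,-.328,.1),(.459,-.42,0)]:print(fit_cass(p1,i1,g))
E
```

```text
4.85 [0.61899896 0.09019927 0.23863888] [[0.083, 0.997, -0.0], [0.997, -0.083, 0.0], [0.0, -0.0, -1.0]] 0.4975614363251998 [-0.04  0.52  1.07  0.    1.56  0.04]
(array([ 0.4576, -0.0517, -0.0992]), np.float64(0.794))
(array([ 0.4588, -0.1472,  0.0225]), np.float64(0.925))
(array([ 0.4359, -0.2387, -0.0694]), np.float64(0.975))
(array([ 0.4462, -0.3315,  0.0975]), np.float64(0.927))
(array([ 0.461 , -0.4264, -0.1143]), np.float64(0.804))
```

View pics/w2.png

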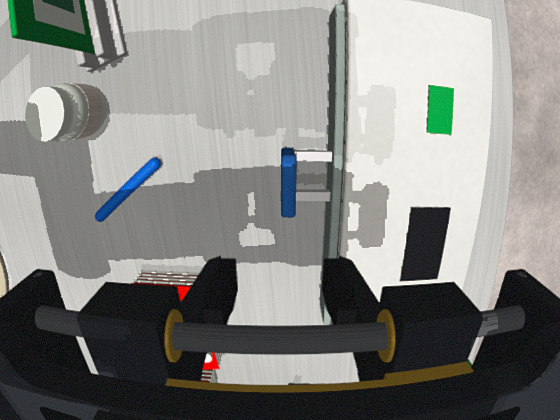

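```bash
python3 - <<'E'
from h import *
import pickle
p=pickle.load(open('w2.pkl','rb'));im=cv2.imread('pics/w2.png')
h=cv2.cvtColor(im,cv2.COLOR_BGR2HSV);m=((h[...,0]>100)&(h[...,0]<125)&(h[...,1]>120)).astype(np.uint8);m[:,:260]=0;m[:,320:]=0
for r in range(146,222,6):
    c=np.where(m[r])[0];print(r,c.min() if len(c) else None,c.max() if len(c) else None,h[r,288].tolist())
ys=np.where(m.any(1))[0];print(ys.min(),ys.max())
for q in [(281,217),(296,217),(282,149),(297,149)]:print(toplane(p,q,.094).round(4))
print('dockfront roof edge',toplane(p,(346,20),.07),toplane(p,(341,250),.07))
E
```

```text
146 None None [30, 8, 185]
152 282 293 [108, 170, 75]
158 282 295 [108, 196, 165]
164 282 295 [107, 200, 194]
170 281 295 [107, 200, 120]
176 281 295 [106, 199, 114]
182 281 295 [108, 193, 119]
188 281 295 [108, 191, 116]
194 281 294 [106, 217, 114]
200 281 294 [107, 203, 118]
206 281 294 [107, 198, 117]
212 281 294 [107, 188, 122]
218 None None [24, 10, 123]
148 419
[0.6202 0.0709 0.094 ]
[0.6344 0.0697 0.094 ]
[0.6264 0.135  0.094 ]
[0.6398 0.1339 0.094 ]
dockfront roof edge [0.6985803  0.25684196 0.07      ] [0.68110392 0.0197665  0.07      ]
```

move_arm(plan=[[[0.27,0.23,0.5],[0,0,0],0.5],[[0,0,0.7],[0,0,0],0.5],[[0,0,0.7],[0,0,0],0.5],[[0,0,0.7],[0,0,0],0.5],[[0,0,0.7],[0,0,0],0.5],[[0,0,0.7],[0,0,0],0.5],[[0,0,0.4],[0,0,0],0.5],[[0,0,0.2],[0,0,0],0.5]], force=30)

```text
t: 5.57
tcp_pos: [0.628, 0.1003, 0.0521]
orientation: [[0.083, 0.997, -0.004], [0.997, -0.083, 0.0], [-0.0, -0.004, -1.0]]
ft_force: [-0.7, -0.4, -0.7]
finger_gap: 0.5
finger_force: 0.0
```

move_arm(plan=[[[0,0,0.2],[0,0,0],0.5],[[0,0,0],[0,0,0],0.5],[[0,0,0],[0,0,0],1],[[0,0,0],[0,0,0],1],[[0,0,0],[0,0,0],1],[[0,0,0],[0,0,0],1],[[0,0,0],[0,0,0],1],[[0,0,0],[0,0,0],1]])

```text
t: 6.23
tcp_pos: [0.6279, 0.1004, 0.0474]
orientation: [[0.081, 0.997, -0.002], [0.997, -0.081, 0.0], [-0.0, -0.002, -1.0]]
ft_force: [-8.0, -0.4, 5.6]
finger_gap: 0.154
finger_force: 30.0
```

move_arm(plan=[[[0,-0.4,-0.05],[0,0,0],1],[[0,-0.4,0],[0,0,0],1],[[0,-0.4,0],[0,0,0],1],[[0,-0.4,0],[0,0,0],1],[[0,-0.4,0],[0,0,0],1],[[0,-0.4,0],[0,0,0],1],[[0,-0.4,0],[0,0,0],1],[[0,-0.2,0],[0,0,0],1]])

```text
t: 6.9
tcp_pos: [0.5082, 0.1107, 0.0477]
orientation: [[0.081, 0.997, -0.0], [0.997, -0.081, 0.001], [0.001, -0.0, -1.0]]
ft_force: [40.5, 2.1, -45.9]
finger_gap: 0.157
finger_force: 30.0
```

move_arm(plan=[[[0,-0.1,0],[0,0,0],1],[[0,0,0],[0,0,0],1],[[0,0,0],[0,0,0],1]])

```text
t: 7.15
tcp_pos: [0.5083, 0.1106, 0.0477]
orientation: [[0.082, 0.997, 0.005], [0.997, -0.082, 0.001], [0.002, 0.005, -1.0]]
ft_force: [18.7, 5.8, -28.0]
finger_gap: 0.156
finger_force: 30.1
```

move_arm(plan=[[[0,0,0],[0,0,0],0.55],[[0,0,0],[0,0,0],0.55],[[0,0,0],[0,0,0],0.55],[[0,0,-0.6],[0,0,0],0.55],[[0,0,-0.9],[0,0,0],0.55],[[0,0,-0.9],[0,0,0],0.55],[[0,0,-0.9],[0,0,0],0.55],[[0,0,-0.9],[0,0,0],0.55]])

```text
t: 7.82
tcp_pos: [0.5049, 0.1103, 0.2192]
orientation: [[0.081, 0.997, 0.001], [0.997, -0.081, -0.0], [-0.0, 0.001, -1.0]]
ft_force: [0.5, 0.2, -0.4]
finger_gap: 0.452
finger_force: 0.0
```

move_arm(plan=[[[0,0.7,-0.9],[0,0,0],0.55],[[0,0.7,-0.9],[0,0,0],0.55],[[0,0,-0.9],[0,0,0],0.55],[[0,0,0],[0,0,0],0.55],[[0,0,0],[0,0,0],0.55],[[0,0,0],[0,0,0],0.55]])

```text
t: 8.32
tcp_pos: [0.5558, 0.1062, 0.3178]
orientation: [[0.081, 0.997, -0.001], [0.997, -0.081, -0.0], [-0.0, -0.001, -1.0]]
ft_force: [0.5, 0.4, -0.9]
finger_gap: 0.448
finger_force: 0.0
```

```bash
python3 - <<'E'
from h import *
import pickle
o=bot.get_obs();print(o['t'],o['tcp_pos'],o['orientation'].round(3).tolist(),o['ft_force'])
p=cam('wrist');im=bot.read_camera('wrist');cv2.imwrite('pics/w3.png',im[:,:,::-1]);pickle.dump(p,open('w3.pkl','wb'))
E
```

```text
8.3167 [0.55578121 0.10617578 0.31784272] [[0.081, 0.997, -0.001], [0.997, -0.081, -0.0], [-0.0, -0.001, -1.0]] [ 0.46601313  0.42336518 -0.8719291 ]
```

View pics/w3.png

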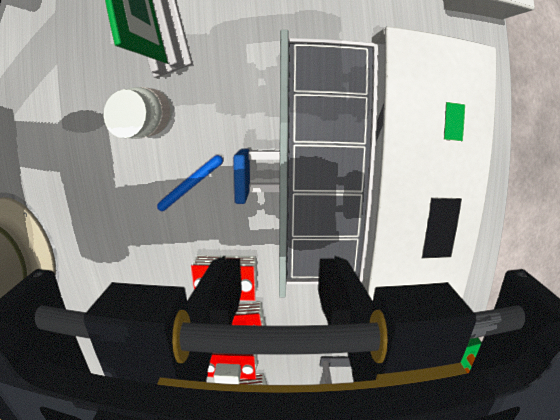

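```bash
python3 - <<'E'
from h import *
import pickle
p=pickle.load(open('w3.pkl','rb'));im=cv2.imread('pics/w3.png').astype(float).mean(2)
g=im-cv2.GaussianBlur(im,(0,0),5);g=cv2.GaussianBlur(g,(0,0),.8)
from scipy.ndimage import map_coordinates
t=np.linspace(-1,1,41)
def pts(v,ins,nb=5):
    x,y,a=v;P=[]
    hx,hy=.05-ins,.0325-ins
    for k in range(nb):
        yc=(2-k)*.07
        for s in (-1,1):
            P+= [[s*hx,yc+hy*u] for u in t]+[[hx*u,yc+s*hy] for u in t]
    P=np.array(P);c,s=np.cos(a),np.sin(a)
    return np.c_[x+c*P[:,0]-s*P[:,1],y+s*P[:,0]+c*P[:,1],np.full(len(P),.014)]
def f(v):
    uv=proj(p,pts([v[0]/100,v[1]/100,v[2]/10],v[3]/1000,4));return -np.clip(map_coordinates(g,uv.T[::-1],order=1),-20,40).mean()
best=None
for x0 in np.arange(60,64,.5):
  for y0 in np.arange(9,12,.5):
    for a0 in(-.9,-.7):
      for i0 in (0,2):
        q=f([x0,y0,a0,i0])
        if best is None or q<best[0]:best=(q,[x0,y0,a0,i0])
print(best)
r=minimize(f,best[1],method='Nelder-Mead',options=dict(xatol=1e-3,fatol=1e-4,initial_simplex=[best[1]]+[list(np.array(best[1])+d) for d in np.diag([.3,.3,.1,.8])]));print(r.x,r.fun)
v=[r.x[0]/100,r.x[1]/100,r.x[2]/10]
for k in range(5):
    yc=(2-k)*.07;print('bay',k+1,round(v[0]-np.sin(v[2])*yc,4),round(v[1]+np.cos(v[2])*yc,4))
bm=cv2.imread('pics/w3.png');b=cv2.resize(bm,None,fx=3,fy=3,interpolation=cv2.INTER_CUBIC)
for q in proj(p,pts(v,r.x[3]/1000)):cv2.circle(b,tuple(((q+.5)*3).astype(int)),1,(0,0,255),-1)
cv2.imwrite('pics/w3f.png',b[60:860,650:1200])
b=b[60:860,650:1200];cv2.imwrite('pics/w3f.png',cv2.resize(b,None,fx=.74,fy=.74))
E
```

```text
(np.float64(-32.70733679807186), [np.float64(62.5), np.float64(10.0), -0.9, 0])
[ 6.26247160e+01  9.96482475e+00 -8.66501246e-01 -2.92261965e-02] -36.97534815969604
bay 1 0.6384 0.2391
bay 2 0.6323 0.1694
bay 3 0.6262 0.0996
bay 4 0.6202 0.0299
bay 5 0.6141 -0.0398
```

View pics/w3f.png

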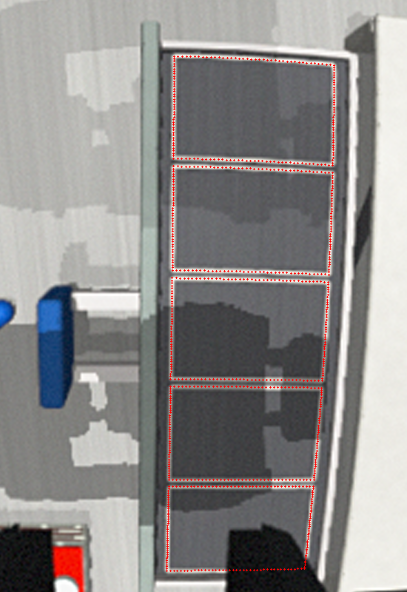

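move_arm(plan=[[[-0.68,-0.46,0.3],[0,0,0],0.5],[[-0.68,-0.46,0.3],[0,0,0],0.5],[[-0.68,-0.46,0.3],[0,0,0],0.5],[[-0.68,-0.46,0.3],[0,0,0],0.5],[[-0.68,-0.46,0.3],[0,0,0],0.5],[[-0.68,-0.46,0.3],[0,0,0],0.5],[[-0.68,-0.46,0.3],[0,0,0],0.5],[[-0.68,-0.46,0.3],[0,0,0],0.5]])

```text
t: 9.03
tcp_pos: [0.39, -0.099, 0.2211]
orientation: [[0.081, 0.997, -0.002], [0.997, -0.081, 0.001], [0.001, -0.002, -1.0]]
ft_force: [1.1, -0.7, -1.0]
finger_gap: 0.497
finger_force: 0.0
```

move_arm(plan=[[[0,0,0],[0,0,0.96],0.5],[[0,0,0],[0,0,0.96],0.5],[[0,0,0],[0,0,0.96],0.5],[[0,0,0],[0,0,0.96],0.5],[[0,0,0],[0,0,0.96],0.5],[[0,0,0],[0,0,0.96],0.5],[[0,0,0],[0,0,0.96],0.5],[[0,0,0],[0,0,0.96],0.5]])

```text
t: 9.7
tcp_pos: [0.3912, -0.0982, 0.2215]
orientation: [[0.644, 0.765, -0.002], [0.765, -0.644, 0.001], [-0.0, -0.003, -1.0]]
ft_force: [0.0, 0.3, 0.3]
finger_gap: 0.5
finger_force: 0.0
```

move_arm(plan=[[[0,0,0],[0,0,0.96],0.5],[[0,0,0],[0,0,0.96],0.5],[[0,0,0],[0,0,0.96],0.5],[[0,0,0],[0,0,0.96],0.5],[[0,0,0],[0,0,0.96],0.5],[[0,0,0],[0,0,0.96],0.5],[[0,0,0],[0,0,0.96],0.5],[[0,0,0],[0,0,0.96],0.5]])

```text
t: 10.37
tcp_pos: [0.3912, -0.0982, 0.2215]
orientation: [[0.967, 0.254, -0.002], [0.254, -0.967, 0.001], [-0.002, -0.002, -1.0]]
ft_force: [0.7, -0.0, -0.3]
finger_gap: 0.496
finger_force: 0.0
```

move_arm(plan=[[[0,0,0],[0,0,0.96],0.5],[[0,0,0],[0,0,0.96],0.5],[[0,0,0],[0,0,0.96],0.5],[[0,0,0],[0,0,0.96],0.5],[[0,0,0],[0,0,0],0.5],[[0,0,0],[0,0,0],0.5],[[0,0,0],[0,0,0],0.5]])

```text
t: 10.95
tcp_pos: [0.3917, -0.0985, 0.2221]
orientation: [[0.999, -0.044, -0.001], [-0.044, -0.999, 0.001], [-0.001, -0.0, -1.0]]
ft_force: [-0.6, 0.8, -0.8]
finger_gap: 0.498
finger_force: 0.0
```

```bash
cat >> h.py <<'E'
def look(name,guesses,z=0.,tgt=None):
    import pickle
    o=bot.get_obs();p=cam('wrist');im=bot.read_camera('wrist');cv2.imwrite(f'pics/{name}.png',im[:,:,::-1]);pickle.dump(p,open(name+'.pkl','wb'))
    print(round(o['t'],2),o['tcp_pos'].round(4),'yaw',np.arctan2(o['orientation'][1,0],o['orientation'][0,0]).round(4))
    b=cv2.resize(im[:,:,::-1],None,fx=2,fy=2,interpolation=cv2.INTER_CUBIC);R=[]
    for g in guesses:
        v,s=fit_cass(p,im,g,z);R.append(v);print(v,s)
        q=cass_pts(*v,z);uv=((proj(p,q)+.5)*2).round().astype(int)
        for i in ([1,3,7,5],[0,2,6,4],[8,9,11,10]):cv2.polylines(b,[uv[i]],True,(255,0,0) if i[0]!=0 else (0,255,0),1)
    cv2.imwrite(f'pics/{name}f.png',b);return o,R
E
python3 - <<'E'
from h import *
o,R=look('w4',[(.456,-.055,-.05),(.458,-.148,.03)])
cv2.imwrite('pics/w4c.png',cv2.imread('pics/w4f.png')[0:600,160:960])
E
```

```text
10.95 [ 0.3917 -0.0985  0.2221] yaw -0.0441
[ 0.457  -0.0575 -0.084 ] 0.989
[ 0.4591 -0.1516  0.0305] 0.983
```

View pics/w4c.png

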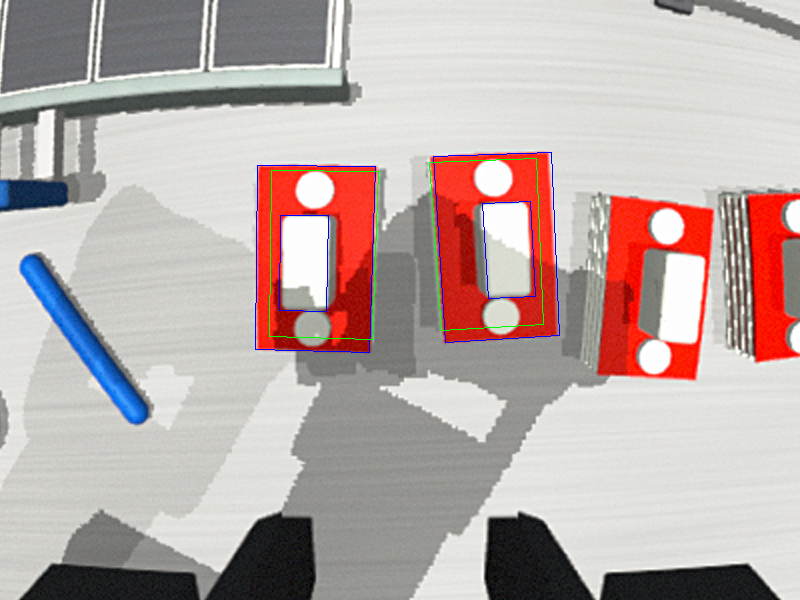

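move_arm(plan=[[[0.79,-0.55,0],[0,0,0],0.5],[[0.79,-0.55,0.4],[0,0,0.5],0.5],[[0,0,0.8],[0,0,0],0.5],[[0,0,0.8],[0,0,0],0.5],[[0,0,0.8],[0,0,0],0.5],[[0,0,0.8],[0,0,0],0.5],[[0,0,0.5],[0,0,0],0.5],[[0,0,0.3],[0,0,0],0.5]], force=25)

```text
t: 11.67
tcp_pos: [0.4561, -0.0573, 0.0442]
orientation: [[0.996, -0.085, -0.004], [-0.085, -0.996, 0.001], [-0.004, -0.001, -1.0]]
ft_force: [-0.2, -0.5, 0.5]
finger_gap: 0.503
finger_force: 0.0
```

move_arm(plan=[[[0,0,0.1],[0,0,0],0.5],[[0,0,0],[0,0,0],0.5],[[0,0,0],[0,0,0],1],[[0,0,0],[0,0,0],1],[[0,0,0],[0,0,0],1],[[0,0,0],[0,0,0],1],[[0,0,0],[0,0,0],1]])

```text
t: 12.25
tcp_pos: [0.4576, -0.058, 0.0432]
orientation: [[0.996, -0.086, 0.001], [-0.086, -0.996, -0.001], [0.002, 0.001, -1.0]]
ft_force: [-0.2, -1.3, 4.6]
finger_gap: 0.246
finger_force: 25.0
```

move_arm(plan=[[[0,0,-0.3],[0,0,0],1],[[0,0,-0.6],[0,0,0],1],[[0,0,-0.6],[0,0,0],1],[[0,0,-0.6],[0,0,0],1],[[0,0,-0.6],[0,0,0],1],[[0,0,-0.6],[0,0,0],1],[[0,0,-0.4],[0,0,0],1],[[0,0,0],[0,0,0],1]])

```text
t: 12.92
tcp_pos: [0.4581, -0.058, 0.1933]
orientation: [[0.996, -0.086, 0.005], [-0.086, -0.996, -0.002], [0.005, 0.002, -1.0]]
ft_force: [1.3, -0.8, -1.5]
finger_gap: 0.248
finger_force: 25.0
```

move_arm(plan=[[[0.2,-0.38,0],[0,0,0],1],[[0.37,-0.78,0],[0,0,0],1],[[0.38,-0.78,0],[0,0,0],1],[[0.38,-0.78,0],[0,0,0],1],[[0.38,-0.78,0],[0,0,0],1],[[0.38,-0.78,0],[0,0,0],1],[[0.38,-0.78,0],[0,0,0],1],[[0.38,-0.78,0],[0,0,0],1]])

```text
t: 13.58
tcp_pos: [0.591, 0.1669, 0.1886]
orientation: [[0.996, -0.086, -0.003], [-0.086, -0.996, -0.0], [-0.003, 0.0, -1.0]]
ft_force: [0.6, -1.2, -2.1]
finger_gap: 0.245
finger_force: 25.0
```

move_arm(plan=[[[0.38,-0.78,0],[0,0,0],1],[[0.38,-0.78,0],[0,0,0],1],[[0.24,-0.38,0.4],[0,0,0],1],[[0,0,0.6],[0,0,0],1],[[0,0,0.5],[0,0,0],1],[[0,0,0.5],[0,0,0],1],[[0,0,0.3],[0,0,0],1],[[0,0,0],[0,0,0],1]])

```text
t: 14.25
tcp_pos: [0.6354, 0.2386, 0.0934]
orientation: [[0.996, -0.086, -0.008], [-0.086, -0.996, -0.002], [-0.008, 0.002, -1.0]]
ft_force: [-0.6, -0.3, -3.4]
finger_gap: 0.249
finger_force: 25.0
```

```bash
cat >> h.py <<'E'
BAY={1:(.6384,.2391),2:(.6323,.1694),3:(.6262,.0996),4:(.6202,.0299),5:(.6141,-.0398)};BYAW=-.0867
def go(x,y,z,yaw):
    o=bot.get_obs();print(o['tcp_pos'].round(4),rel(o,[x,y,z],down(yaw)),round(o['t'],1))
E
python3 -c "
from h import *
go(*BAY[1],.0575,BYAW)"
```

```text
[0.6354 0.2386 0.0934] (array([ 0.081, -0.02 ,  0.896]), array([0.028, 0.103, 0.005])) 14.2
```

move_arm(plan=[[[0.08,-0.02,0.2],[0,0.05,0],1],[[0,0,0.3],[0,0,0],1],[[0,0,0.2],[0,0,0],1],[[0,0,0.15],[0,0,0],1],[[0,0,0.05],[0,0,0],1],[[0,0,0],[0,0,0],1]])

```text
t: 14.75
tcp_pos: [0.6407, 0.2395, 0.062]
orientation: [[0.996, -0.086, 0.003], [-0.086, -0.996, -0.0], [0.003, 0.0, -1.0]]
ft_force: [0.1, -0.8, -2.9]
finger_gap: 0.247
finger_force: 25.0
```

```bash
python3 -c "
from h import *
go(*BAY[1],.0575,BYAW);print(bot.get_obs()['ft_force'])"
```

```text
[0.6407 0.2395 0.062 ] (array([-0.056,  0.014,  0.112]), array([ 0.002, -0.039,  0.003])) 14.8
[ 0.1128213  -0.81800075 -2.86325364]
```

move_arm(plan=[[[-0.05,0.01,0.06],[0,0,0],1],[[0,0,0.06],[0,0,0],1],[[0,0,0],[0,0,0],1],[[0,0,0],[0,0,0],0.5],[[0,0,0],[0,0,0],0.5],[[0,0,0],[0,0,0],0.5],[[0,0,-0.4],[0,0,0],0.5],[[0,0,-0.8],[0,0,0],0.5]])

```text
t: 15.42
tcp_pos: [0.6371, 0.2389, 0.1028]
orientation: [[0.996, -0.086, -0.003], [-0.086, -0.996, -0.002], [-0.003, 0.002, -1.0]]
ft_force: [1.0, -0.5, -0.1]
finger_gap: 0.499
finger_force: 0.0
```

move_arm(plan=[[[0,0,-0.9],[0,0,0],0.5],[[0,0,-0.9],[0,0,0],0.5],[[0,0,-0.9],[0,0,0],0.5],[[-0.44,0.81,0],[0,0,0],0.5],[[-0.44,0.81,0],[0,0,0],0.5],[[-0.44,0.81,0],[0,0,0],0.5],[[-0.44,0.81,0],[0,0,0],0.5],[[-0.44,0.81,0],[0,0,0],0.5]])

```text
t: 16.08
tcp_pos: [0.5354, 0.0844, 0.2138]
orientation: [[0.996, -0.086, 0.005], [-0.086, -0.996, -0.0], [0.005, 0.0, -1.0]]
ft_force: [-0.1, -0.1, 0.8]
finger_gap: 0.499
finger_force: 0.0
```

move_arm(plan=[[[-0.44,0.81,0],[0,0,0],0.5],[[-0.44,0.81,0],[0,0,0],0.5],[[-0.44,0.81,0],[0,0,0],0.5],[[-0.44,0.81,0],[0,0,0],0.5],[[-0.44,0.81,0],[0,0,0],0.5],[[-0.44,0.81,0],[0,0,0],0.5],[[-0.44,0.81,0],[0,0,0],0.5],[[0,0,0],[0,0,0],0.5]])

```text
t: 16.75
tcp_pos: [0.3921, -0.1338, 0.2134]
orientation: [[0.996, -0.092, 0.004], [-0.092, -0.996, -0.002], [0.005, 0.002, -1.0]]
ft_force: [0.0, 0.1, -0.0]
finger_gap: 0.504
finger_force: 0.0
```

```bash
python3 - <<'E'
from h import *
o,R=look('w5',[(.459,-.151,.03),(.436,-.239,-.05)])
go(*R[0][:2],.042,R[0][2])
E
```

```text
16.75 [ 0.3921 -0.1338  0.2134] yaw -0.0921
[ 0.4587 -0.1501  0.0222] 0.972
[ 0.4378 -0.2469 -0.0637] 0.887
[ 0.3933 -0.132   0.2134] (array([1.649, 0.298, 4.295]), array([ 0.014, -0.063, -1.423])) 16.8
```

move_arm(plan=[[[0.82,0.15,0],[0,0,0],0.5],[[0.83,0.15,0.4],[0,0,-0.7],0.5],[[0,0,0.8],[0,0,-0.72],0.5],[[0,0,0.8],[0,0,0],0.5],[[0,0,0.8],[0,0,0],0.5],[[0,0,0.8],[0,0,0],0.5],[[0,0,0.4],[0,0,0],0.5],[[0,0,0.2],[0,0,0],0.5]])

```text
t: 17.47
tcp_pos: [0.4595, -0.146, 0.0431]
orientation: [[1.0, 0.028, 0.001], [0.028, -1.0, 0.002], [0.001, -0.001, -1.0]]
ft_force: [0.3, -0.1, 0.5]
finger_gap: 0.502
finger_force: 0.0
```

move_arm(plan=[[[0,0,0.05],[0,0,0],0.5],[[0,0,0],[0,0,0],0.5],[[0,0,0],[0,0,0],1],[[0,0,0],[0,0,0],1],[[0,0,0],[0,0,0],1],[[0,0,0],[0,0,0],1],[[0,0,0],[0,0,0],1]])

```text
t: 18.05
tcp_pos: [0.4601, -0.1479, 0.0439]
orientation: [[1.0, 0.027, 0.006], [0.027, -1.0, -0.002], [0.006, 0.002, -1.0]]
ft_force: [0.3, -2.9, 4.5]
finger_gap: 0.241
finger_force: 24.9
```

move_arm(plan=[[[0,0,-0.3],[0,0,0],1],[[0,0,-0.6],[0,0,0],1],[[0,0,-0.6],[0,0,0],1],[[0,0,-0.6],[0,0,0],1],[[0,0,-0.6],[0,0,0],1],[[0,0,-0.6],[0,0,0.7],1],[[0,0,-0.4],[0,0,0.7],1],[[0,0,0],[0,0,0],1]])

```text
t: 18.72
tcp_pos: [0.4599, -0.1478, 0.1939]
orientation: [[0.996, -0.087, 0.009], [-0.087, -0.996, -0.003], [0.009, 0.002, -1.0]]
ft_force: [0.3, -0.4, -2.4]
finger_gap: 0.25
finger_force: 24.9
```

```bash
python3 -c "
from h import *
go(*BAY[2],.0575,BYAW)"
```

```text
[ 0.4599 -0.1478  0.1939] (array([ 3.576, -8.282,  3.424]), array([ 0.029, -0.111, -0.   ])) 18.7
```

move_arm(plan=[[[0.16,-0.38,0],[0,-0.06,0],1],[[0.33,-0.76,0],[0,0,0],1],[[0.33,-0.76,0],[0,0,0],1],[[0.33,-0.76,0],[0,0,0],1],[[0.33,-0.76,0],[0,0,0],1],[[0.33,-0.76,0],[0,0,0],1],[[0.33,-0.76,0],[0,0,0],1],[[0.33,-0.76,0],[0,0,0],1]])

```text
t: 19.38
tcp_pos: [0.5768, 0.0731, 0.1893]
orientation: [[0.997, -0.083, -0.003], [-0.083, -0.997, 0.0], [-0.003, -0.0, -1.0]]
ft_force: [0.0, 0.1, -2.0]
finger_gap: 0.243
finger_force: 24.9
```

move_arm(plan=[[[0.33,-0.76,0],[0,0,0],1],[[0.33,-0.76,0],[0,0,0],1],[[0.33,-0.76,0],[0,0,0],1],[[0.14,-0.3,0.5],[0,0,0],1],[[0,0,0.7],[0,0,0],1],[[0,0,0.7],[0,0,0],1],[[0,0,0.5],[0,0,0],1],[[0,0,0],[0,0,0],1]])

```text
t: 20.05
tcp_pos: [0.6276, 0.1702, 0.0887]
orientation: [[0.996, -0.083, -0.012], [-0.083, -0.997, -0.001], [-0.012, 0.002, -1.0]]
ft_force: [-0.7, -1.0, -1.3]
finger_gap: 0.246
finger_force: 24.9
```

```bash
python3 -c "
from h import *
go(*BAY[2],.058,BYAW)"
```

```text
[0.6276 0.1702 0.0887] (array([0.127, 0.01 , 0.766]), array([0.022, 0.147, 0.045])) 20.1
```

move_arm(plan=[[[0.09,0,0.2],[0,0.05,0.04],1],[[0,0,0.25],[0,0,0],1],[[0,0,0.15],[0,0,0],1],[[0,0,0.05],[0,0,0],1],[[0,0,0],[0,0,0],1],[[0,0,0],[0,0,0],1]])

```text
t: 20.55
tcp_pos: [0.6344, 0.1701, 0.0696]
orientation: [[0.996, -0.088, 0.004], [-0.088, -0.996, -0.0], [0.004, -0.0, -1.0]]
ft_force: [0.3, -0.7, -0.7]
finger_gap: 0.248
finger_force: 24.9
```

```bash
python3 -c "
from h import *
go(*BAY[2],.058,BYAW);print(bot.get_obs()['ft_force'])"
```

```text
[0.6344 0.1701 0.0696] (array([-0.052,  0.022,  0.289]), array([-0.002, -0.051, -0.015])) 20.6
[ 0.2972781  -0.74159469 -0.65171408]
```

move_arm(plan=[[[-0.03,0,0.1],[0,0,0],1],[[0,0,0.08],[0,0,0],1],[[0,0,0.06],[0,0,0],1],[[0,0,0],[0,0,0],1],[[0,0,0],[0,0,0],1]])

```text
t: 20.97
tcp_pos: [0.6329, 0.1702, 0.0593]
orientation: [[0.996, -0.088, 0.003], [-0.088, -0.996, -0.0], [0.003, 0.0, -1.0]]
ft_force: [-0.1, -0.2, -1.2]
finger_gap: 0.25
finger_force: 24.9
```

move_arm(plan=[[[0,0,0.03],[0,0,0],1],[[0,0,0],[0,0,0],0.5],[[0,0,0],[0,0,0],0.5],[[0,0,0],[0,0,0],0.5],[[0,0,-0.4],[0,0,0],0.5],[[0,0,-0.8],[0,0,0],0.5],[[0,0,-0.9],[0,0,0],0.5],[[0,0,-0.9],[0,0,0],0.5]])

```text
t: 21.63
tcp_pos: [0.6323, 0.1702, 0.1797]
orientation: [[0.996, -0.088, 0.003], [-0.088, -0.996, -0.0], [0.003, 0.0, -1.0]]
ft_force: [0.4, 0.2, -0.3]
finger_gap: 0.5
finger_force: 0.0
```

move_arm(plan=[[[0,0,-0.9],[0,0,0],0.5],[[-0.46,0.83,0],[0,0,0],0.5],[[-0.46,0.83,0],[0,0,0],0.5],[[-0.46,0.83,0],[0,0,0],0.5],[[-0.46,0.83,0],[0,0,0],0.5],[[-0.46,0.83,0],[0,0,0],0.5],[[-0.46,0.83,0],[0,0,0],0.5],[[-0.46,0.83,0],[0,0,0],0.5]])

```text
t: 22.3
tcp_pos: [0.4826, -0.0511, 0.2142]
orientation: [[0.996, -0.088, 0.004], [-0.088, -0.996, -0.001], [0.004, 0.0, -1.0]]
ft_force: [1.0, -0.8, -0.9]
finger_gap: 0.506
finger_force: 0.0
```

move_arm(plan=[[[-0.46,0.83,0],[0,0,0],0.5],[[-0.46,0.83,0],[0,0,0],0.5],[[-0.46,0.83,0],[0,0,0],0.5],[[-0.46,0.83,0],[0,0,0],0.5],[[-0.46,0.83,0],[0,0,0],0.5],[[0,0,0],[0,0,0],0.5],[[0,0,0],[0,0,0],0.5]])

```text
t: 22.88
tcp_pos: [0.3769, -0.2085, 0.2139]
orientation: [[0.996, -0.092, 0.004], [-0.092, -0.996, -0.001], [0.004, 0.0, -1.0]]
ft_force: [0.1, -0.3, 0.0]
finger_gap: 0.502
finger_force: 0.0
```

```bash
python3 - <<'E'
from h import *
o,R=look('w6',[(.436,-.239,-.06),(.446,-.331,.09)])
go(*R[0][:2],.043,R[0][2])
E
```

```text
22.88 [ 0.3769 -0.2085  0.2139] yaw -0.092
[ 0.4414 -0.2456 -0.0181] 0.611
[ 0.4468 -0.3298  0.0896] 0.914
[ 0.3775 -0.2074  0.2138] (array([1.661, 0.807, 4.277]), array([ 0.003, -0.048, -0.895])) 22.9
```

```bash
python3 -c "
import cv2
cv2.imwrite('pics/w6c.png',cv2.imread('pics/w6f.png')[0:600,160:960])"
```

```text
(no output)
```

View pics/w6c.png

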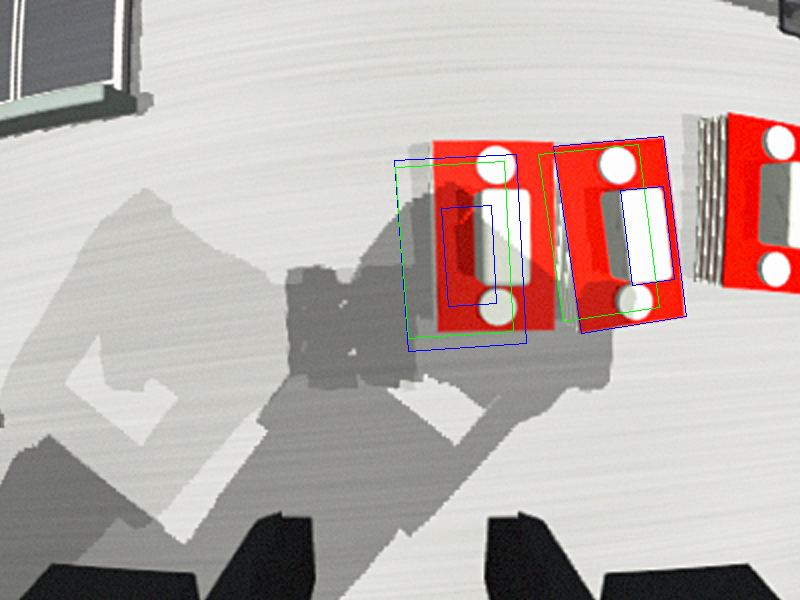

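```bash
sed -i 's/def fit_cass(p,im,guess,z=0.):/def fit_cass(p,im,guess,z=0.,D=8):/; s/np.ones((8\*S+1,)\*2)/np.ones((D*S+1,)*2)/' h.py
python3 - <<'E'
from h import *
import pickle
p=pickle.load(open('w6.pkl','rb'));im=cv2.imread('pics/w6.png')[:,:,::-1].copy()
print(toplane(p,((505+160)/2-.5,237/2-.5),.072),[toplane(p,((u+160)/2-.5,v/2-.5),.038).round(4).tolist() for u,v in [(433,141),(554,141),(554,330),(437,331)]])
g=(.452,-.262,-.09)
for D in (5,3,2,2):
    g,s=fit_cass(p,im,g,0,D);print(g,s)
go(*g[:2],.043,g[2])
E
```

```text
[ 0.44853575 -0.26212645  0.072     ] [[0.4977, -0.2362, 0.038], [0.4947, -0.2962, 0.038], [0.3986, -0.2899, 0.038], [0.4028, -0.23, 0.038]]
[ 0.4487 -0.2648 -0.075 ] 0.989
[ 0.4484 -0.2651 -0.0737] 0.972
[ 0.4484 -0.2651 -0.0737] 0.975
[ 0.4484 -0.2651 -0.0737] 0.975
[ 0.3775 -0.2074  0.2138] (array([1.879, 1.277, 4.278]), array([ 0.002, -0.048, -0.2  ])) 22.9
```

move_arm(plan=[[[0.94,0.62,0],[0,0,0],0.5],[[0.94,0.62,0.4],[0,0,-0.3],0.5],[[0,0,0.8],[0,0,0],0.5],[[0,0,0.8],[0,0,0],0.5],[[0,0,0.8],[0,0,0],0.5],[[0,0,0.8],[0,0,0],0.5],[[0,0,0.4],[0,0,0],0.5],[[0,0,0.2],[0,0,0],0.5]])

```text
t: 23.6
tcp_pos: [0.4417, -0.2554, 0.0456]
orientation: [[0.998, -0.061, 0.0], [-0.061, -0.998, 0.003], [0.0, -0.003, -1.0]]
ft_force: [0.5, -0.4, 0.5]
finger_gap: 0.5
finger_force: 0.0
```

move_arm(plan=[[[0,0,0.05],[0,0,0],0.5],[[0,0,0],[0,0,0],0.5],[[0,0,0],[0,0,0],1],[[0,0,0],[0,0,0],1],[[0,0,0],[0,0,0],1],[[0,0,0],[0,0,0],1],[[0,0,0],[0,0,0],1]])

```text
t: 24.18
tcp_pos: [0.4419, -0.2583, 0.0466]
orientation: [[0.998, -0.064, 0.005], [-0.064, -0.998, -0.002], [0.005, 0.002, -1.0]]
ft_force: [0.4, -3.4, 5.6]
finger_gap: 0.25
finger_force: 24.4
```

move_arm(plan=[[[0,0,-0.3],[0,0,0],1],[[0,0,-0.6],[0,0,0],1],[[0,0,-0.6],[0,0,0],1],[[0,0,-0.6],[0,0,0],1],[[0,0,-0.6],[0,0,0],1],[[0,0,-0.6],[0,0,0.2],1],[[0,0,-0.4],[0,0,0],1],[[0,0,0],[0,0,0],1]])

```text
t: 24.85
tcp_pos: [0.4416, -0.2578, 0.1964]
orientation: [[0.997, -0.08, 0.007], [-0.08, -0.997, -0.003], [0.007, 0.002, -1.0]]
ft_force: [0.3, -0.9, -2.6]
finger_gap: 0.248
finger_force: 24.4
```

```bash
python3 -c "
from h import *
go(*BAY[3],.0575,BYAW)"
```

```text
[ 0.4416 -0.2578  0.1964] (array([ 3.863, -9.284,  3.477]), array([ 0.031, -0.086,  0.085])) 24.9
```

move_arm(plan=[[[0.15,-0.4,0],[0,-0.04,0.08],1],[[0.3,-0.75,0],[0,0,0],1],[[0.3,-0.75,0],[0,0,0],1],[[0.3,-0.75,0],[0,0,0],1],[[0.3,-0.75,0],[0,0,0],1],[[0.3,-0.75,0],[0,0,0],1],[[0.3,-0.75,0],[0,0,0],1],[[0.3,-0.75,0],[0,0,0],1]])

```text
t: 25.52
tcp_pos: [0.5498, -0.0382, 0.192]
orientation: [[0.996, -0.086, -0.003], [-0.086, -0.996, 0.001], [-0.003, -0.001, -1.0]]
ft_force: [0.2, 0.5, -1.6]
finger_gap: 0.254
finger_force: 24.4
```

move_arm(plan=[[[0.3,-0.75,0],[0,0,0],1],[[0.3,-0.75,0],[0,0,0],1],[[0.3,-0.75,0],[0,0,0],1],[[0.3,-0.75,0],[0,0,0],1],[[0.25,-0.63,0.5],[0,0,0],1],[[0,0,0.7],[0,0,0],1],[[0,0,0.7],[0,0,0],1],[[0,0,0.4],[0,0,0],1]])

```text
t: 26.18
tcp_pos: [0.6181, 0.1003, 0.0966]
orientation: [[0.996, -0.085, -0.008], [-0.085, -0.996, 0.0], [-0.008, 0.0, -1.0]]
ft_force: [0.5, 0.4, -2.6]
finger_gap: 0.248
finger_force: 24.8
```

move_arm(plan=[[[0,0,0],[0,0,0],1],[[0,0,0],[0,0,0],1]])

```text
t: 26.35
tcp_pos: [0.6196, 0.0996, 0.1003]
orientation: [[0.996, -0.086, -0.004], [-0.086, -0.996, 0.0], [-0.004, 0.0, -1.0]]
ft_force: [0.2, 0.3, -1.0]
finger_gap: 0.251
finger_force: 24.8
```

```bash
python3 -c "
from h import *
go(.6195,.1002,.0606,BYAW)"
```

```text
[0.6196 0.0996 0.1003] (array([ 0.001, -0.015,  0.992]), array([0.   , 0.046, 0.003])) 26.4
```

move_arm(plan=[[[0,0,0.3],[0,0.03,0],1],[[0,0,0.3],[0,0,0],1],[[0,0,0.2],[0,0,0],1],[[0,0,0.1],[0,0,0],1],[[0,0,0.05],[0,0,0],1],[[0,0,0],[0,0,0],1],[[0,0,0],[0,0,0],1]])

```text
t: 26.93
tcp_pos: [0.6208, 0.0995, 0.0645]
orientation: [[0.996, -0.086, 0.003], [-0.086, -0.996, -0.0], [0.003, -0.0, -1.0]]
ft_force: [-0.2, -0.1, -2.6]
finger_gap: 0.248
finger_force: 24.8
```

```bash
python3 -c "
from h import *
go(.6195,.1002,.0606,BYAW);print(bot.get_obs()['ft_force'])"
```

```text
[0.6208 0.0995 0.0645] (array([-0.034, -0.015,  0.097]), array([-0.001, -0.044,  0.004])) 26.9
[-0.19657915 -0.09613257 -2.56682968]
```

move_arm(plan=[[[-0.03,-0.01,0.05],[0,0,0],1],[[0,0,0.05],[0,0,0],1],[[0,0,0],[0,0,0],1],[[0,0,0],[0,0,0],0.5],[[0,0,0],[0,0,0],0.5],[[0,0,0],[0,0,0],0.5],[[0,0,-0.4],[0,0,0],0.5],[[0,0,-0.8],[0,0,0],0.5]])

```text
t: 27.6
tcp_pos: [0.6175, 0.1001, 0.105]
orientation: [[0.996, -0.086, -0.005], [-0.086, -0.996, 0.0], [-0.005, 0.0, -1.0]]
ft_force: [-0.3, 0.6, 0.1]
finger_gap: 0.501
finger_force: 0.0
```

move_arm(plan=[[[0,0,-0.9],[0,0,0],0.5],[[0,0,-0.9],[0,0,0],0.5],[[0,0,-0.9],[0,0,0],0.5],[[-0.38,0.8,0],[0,0,0],0.5],[[-0.38,0.8,0],[0,0,0],0.5],[[-0.38,0.8,0],[0,0,0],0.5],[[-0.38,0.8,0],[0,0,0],0.5],[[-0.38,0.8,0],[0,0,0],0.5]])

```text
t: 28.27
tcp_pos: [0.5283, -0.0538, 0.2158]
orientation: [[0.996, -0.086, 0.003], [-0.086, -0.996, -0.0], [0.003, 0.0, -1.0]]
ft_force: [0.4, -0.2, 0.5]
finger_gap: 0.499
finger_force: 0.0
```

move_arm(plan=[[[-0.38,0.8,0],[0,0,0],0.5],[[-0.38,0.8,0],[0,0,0],0.5],[[-0.38,0.8,0],[0,0,0],0.5],[[-0.38,0.8,0],[0,0,0],0.5],[[-0.38,0.8,0],[0,0,0],0.5],[[-0.38,0.8,0],[0,0,0],0.5],[[-0.38,0.8,0],[0,0,0],0.5],[[-0.38,0.8,0],[0,0,0],0.5]])

```text
t: 28.93
tcp_pos: [0.385, -0.2986, 0.2156]
orientation: [[0.996, -0.086, 0.003], [-0.086, -0.996, -0.001], [0.003, 0.0, -1.0]]
ft_force: [0.4, 0.1, 0.2]
finger_gap: 0.502
finger_force: 0.0
```

move_arm(plan=[[[0,0,0],[0,0,0],0.5],[[0,0,0],[0,0,0],0.5]])

```text
t: 29.1
tcp_pos: [0.3855, -0.2984, 0.2153]
orientation: [[0.996, -0.089, 0.003], [-0.089, -0.996, -0.0], [0.003, -0.0, -1.0]]
ft_force: [-0.2, 0.3, 0.1]
finger_gap: 0.502
finger_force: 0.0
```

```bash
python3 - <<'E'
from h import *
o,R=look('w7',[(.446,-.331,.09),(.46,-.425,-.1)])
go(*R[0][:2],.043,R[0][2])
E
```

```text
29.1 [ 0.3855 -0.2984  0.2153] yaw -0.0895
[ 0.4466 -0.3293  0.0781] 0.974
[ 0.4613 -0.4242 -0.1171] 0.885
[ 0.386  -0.2974  0.2154] (array([1.568, 0.664, 4.314]), array([-1.000e-03, -3.200e-02, -2.072e+00])) 29.1
```

move_arm(plan=[[[0.79,0.33,0],[0,0,0],0.5],[[0.79,0.33,0],[0,0,0],0.5],[[0,0,0.7],[0,0,-0.7],0.5],[[0,0,0.7],[0,0,-0.7],0.5],[[0,0,0.8],[0,0,-0.7],0.5],[[0,0,0.8],[0,0,0],0.5],[[0,0,0.7],[0,0,0],0.5],[[0,0,0.4],[0,0,0],0.5]])

```text
t: 29.82
tcp_pos: [0.4473, -0.3266, 0.0487]
orientation: [[0.996, 0.084, -0.0], [0.084, -0.996, 0.003], [0.0, -0.003, -1.0]]
ft_force: [-0.7, -0.3, -0.4]
finger_gap: 0.499
finger_force: 0.0
```

move_arm(plan=[[[0,0,0.2],[0,0,0],0.5],[[0,0,0],[0,0,0],0.5],[[0,0,0],[0,0,0],1],[[0,0,0],[0,0,0],1],[[0,0,0],[0,0,0],1],[[0,0,0],[0,0,0],1],[[0,0,0],[0,0,0],1]])

```text
t: 30.4
tcp_pos: [0.4477, -0.3293, 0.0446]
orientation: [[0.997, 0.081, 0.004], [0.081, -0.997, -0.001], [0.004, 0.002, -1.0]]
ft_force: [0.6, 2.7, 5.8]
finger_gap: 0.248
finger_force: 25.0
```

move_arm(plan=[[[0,0,-0.3],[0,0,0],1],[[0,0,-0.6],[0,0,0],1],[[0,0,-0.6],[0,0,0],1],[[0,0,-0.6],[0,0,0],1],[[0,0,-0.6],[0,0,0.7],1],[[0,0,-0.6],[0,0,0.7],1],[[0,0,-0.4],[0,0,0.7],1],[[0,0,0],[0,0,0],1]])

```text
t: 31.07
tcp_pos: [0.4476, -0.3299, 0.1948]
orientation: [[0.996, -0.088, 0.007], [-0.088, -0.996, -0.005], [0.007, 0.004, -1.0]]
ft_force: [-0.5, -0.5, -1.4]
finger_gap: 0.247
finger_force: 25.0
```

```bash
python3 -c "
from h import *
go(*BAY[4],.0575,BYAW)"
```

```text
[ 0.4476 -0.3299  0.1948] (array([ 3.48 , -9.357,  3.417]), array([ 0.055, -0.087, -0.021])) 31.1
```

move_arm(plan=[[[0.14,-0.38,0],[0.03,-0.04,0],1],[[0.28,-0.75,0],[0,0,0],1],[[0.28,-0.75,0],[0,0,0],1],[[0.28,-0.75,0],[0,0,0],1],[[0.28,-0.75,0],[0,0,0],1],[[0.28,-0.75,0],[0,0,0],1],[[0.28,-0.75,0],[0,0,0],1],[[0.28,-0.75,0],[0,0,0],1]])

```text
t: 31.73
tcp_pos: [0.55, -0.1103, 0.1906]
orientation: [[0.996, -0.085, -0.002], [-0.085, -0.996, 0.003], [-0.003, -0.003, -1.0]]
ft_force: [1.3, -0.2, -2.2]
finger_gap: 0.245
finger_force: 25.0
```

move_arm(plan=[[[0.28,-0.75,0],[0,0,0],1],[[0.28,-0.75,0],[0,0,0],1],[[0.28,-0.75,0],[0,0,0],1],[[0.28,-0.75,0],[0,0,0],1],[[0.28,-0.73,0.5],[0,0,0],1],[[0,0,0.7],[0,0,0],1],[[0,0,0.7],[0,0,0],1],[[0,0,0.4],[0,0,0],1]])

```text
t: 32.4
tcp_pos: [0.6168, 0.0329, 0.0957]
orientation: [[0.997, -0.083, -0.007], [-0.083, -0.997, 0.003], [-0.007, -0.003, -1.0]]
ft_force: [-0.6, 0.4, -2.0]
finger_gap: 0.248
finger_force: 25.0
```

move_arm(plan=[[[0,0,0],[0,0,0],1],[[0,0,0],[0,0,0],1]])

```text
t: 32.57
tcp_pos: [0.6181, 0.032, 0.0991]
orientation: [[0.996, -0.085, -0.003], [-0.085, -0.996, 0.003], [-0.003, -0.002, -1.0]]
ft_force: [1.1, 0.3, -0.5]
finger_gap: 0.247
finger_force: 25.0
```

```bash
python3 -c "
from h import *
go(.6212,.0298,.0586,BYAW)"
```

```text
[0.6181 0.032  0.0991] (array([0.085, 0.052, 1.013]), array([-0.031,  0.043,  0.017])) 32.6
```

move_arm(plan=[[[0.06,0.04,0.3],[-0.02,0.03,0.01],1],[[0,0,0.3],[0,0,0],1],[[0,0,0.2],[0,0,0],1],[[0,0,0.1],[0,0,0],1],[[0,0,0.05],[0,0,0],1],[[0,0,0],[0,0,0],1],[[0,0,0],[0,0,0],1]])

```text
t: 33.15
tcp_pos: [0.6213, 0.0303, 0.063]
orientation: [[0.996, -0.087, 0.003], [-0.087, -0.996, 0.0], [0.003, -0.001, -1.0]]
ft_force: [0.8, -0.7, -1.0]
finger_gap: 0.247
finger_force: 25.0
```

```bash
python3 -c "
from h import *
go(.6212,.0298,.0586,BYAW);print(bot.get_obs()['ft_force'])"
```

```text
[0.6213 0.0303 0.063 ] (array([-0.001,  0.011,  0.109]), array([-0.009, -0.034, -0.004])) 33.1
[ 0.81289752 -0.651144   -0.99378922]
```

move_arm(plan=[[[0,0.01,0.06],[0,0,0],1],[[0,0,0.05],[0,0,0],1],[[0,0,0],[0,0,0],1],[[0,0,0],[0,0,0],0.5],[[0,0,0],[0,0,0],0.5],[[0,0,0],[0,0,0],0.5],[[0,0,-0.4],[0,0,0],0.5],[[0,0,-0.8],[0,0,0],0.5]])

```text
t: 33.82
tcp_pos: [0.6191, 0.03, 0.103]
orientation: [[0.996, -0.087, -0.006], [-0.087, -0.996, 0.002], [-0.006, -0.001, -1.0]]
ft_force: [0.4, -0.0, 0.9]
finger_gap: 0.499
finger_force: 0.0
```

move_arm(plan=[[[0,0,-0.9],[0,0,0],0.5],[[0,0,-0.9],[0,0,0],0.5],[[0,0,-0.9],[0,0,0],0.5],[[-0.33,0.78,0],[0,0,0],0.5],[[-0.33,0.78,0],[0,0,0],0.5],[[-0.33,0.78,0],[0,0,0],0.5],[[-0.33,0.78,0],[0,0,0],0.5],[[-0.33,0.78,0],[0,0,0],0.5]])

```text
t: 34.48
tcp_pos: [0.5403, -0.121, 0.2137]
orientation: [[0.996, -0.087, 0.002], [-0.087, -0.996, 0.001], [0.002, -0.001, -1.0]]
ft_force: [0.4, -0.8, -0.2]
finger_gap: 0.499
finger_force: 0.0
```

move_arm(plan=[[[-0.33,0.78,0],[0,0,0],0.5],[[-0.33,0.78,0],[0,0,0],0.5],[[-0.33,0.78,0],[0,0,0],0.5],[[-0.33,0.78,0],[0,0,0],0.5],[[-0.33,0.78,0],[0,0,0],0.5],[[-0.33,0.78,0],[0,0,0],0.5],[[-0.33,0.78,0],[0,0,0],0.5],[[-0.33,0.78,0],[0,0,0],0.5]])

```text
t: 35.15
tcp_pos: [0.4133, -0.3607, 0.2134]
orientation: [[0.996, -0.087, 0.002], [-0.087, -0.996, 0.001], [0.002, -0.001, -1.0]]
ft_force: [0.4, 0.2, 0.1]
finger_gap: 0.502
finger_force: 0.0
```

move_arm(plan=[[[-0.33,0.78,0],[0,0,0],0.5],[[0,0,0],[0,0,0],0.5],[[0,0,0],[0,0,0],0.5]])

```text
t: 35.4
tcp_pos: [0.3977, -0.3902, 0.2129]
orientation: [[0.996, -0.09, 0.001], [-0.09, -0.996, 0.001], [0.001, -0.001, -1.0]]
ft_force: [-0.0, 0.2, -0.9]
finger_gap: 0.499
finger_force: 0.0
```

```bash
python3 - <<'E'
from h import *
o,R=look('w8',[(.461,-.4245,-.1)])
go(*R[0][:2],.043,R[0][2])
E
```

```text
35.4 [ 0.3977 -0.3902  0.2129] yaw -0.09
[ 0.4612 -0.4214 -0.0847] 0.988
[ 0.3984 -0.3891  0.213 ] (array([1.63 , 0.671, 4.253]), array([-0.017, -0.018, -0.043])) 35.5
```

```bash
python3 - <<'E'
from h import *
import pickle
p=pickle.load(open('w1.pkl','rb'))
for n in [None]:
    bot.read_camera('top');pt=cam('top')
    for d in bot.search_frame('top','bottle')[:2]:
        e=np.array(d['extent'])*[560,420,560,420];print(d['score'],e.round(1),[toplane(pt,q,.08).round(3) for q in [e[:2],e[2:]]])
print([toplane(p,(491,139),z).round(3) for z in (0,.05,.1)],[toplane(p,(528,128),z).round(3) for z in(.1,.13)],toplane(p,(550,160),.16))
cv2.imwrite('pics/w8c.png',cv2.imread('pics/w8.png'))
E
```

```text
0.22 [197.7 171.6 227.5 211.6] [array([0.68 , 0.204, 0.08 ]), array([0.564, 0.117, 0.08 ])]
[array([ 0.422, -0.53 ,  0.   ]), array([ 0.425, -0.492,  0.05 ]), array([ 0.427, -0.455,  0.1  ])] [array([ 0.445, -0.508,  0.1  ]), array([ 0.444, -0.48 ,  0.13 ])] [ 0.4186246  -0.48652241  0.16      ]
```

View pics/w8c.png

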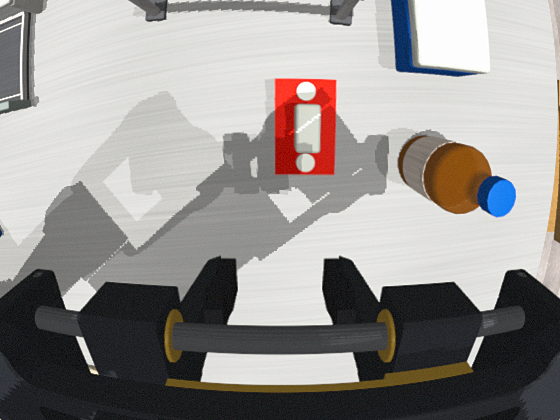

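```bash
python3 - <<'E'
from h import *
import pickle
p=pickle.load(open('w8.pkl','rb'))
print(toplane(p,(399,157),0),toplane(p,(399,157),.03),toplane(p,(497,196),.16),toplane(p,(425,163),.0))
print(toplane(p,(405,70),.07))
E
```

```text
[ 0.41812748 -0.53164961  0.        ] [ 0.42321893 -0.52052905  0.03      ] [ 0.41302784 -0.55546376  0.16      ] [ 4.09326298e-01 -5.65753824e-01 -5.55111512e-17]
[ 0.51155758 -0.51575502  0.07      ]
```

move_arm(plan=[[[0.81,0.33,0],[0,0,0],0.5],[[0.81,0.33,0],[0,0,0],0.5],[[0,0,0.7],[0,0,0],0.5],[[0,0,0.7],[0,0,0],0.5],[[0,0,0.8],[0,0,0],0.5],[[0,0,0.8],[0,0,0],0.5],[[0,0,0.7],[0,0,0],0.5],[[0,0,0.4],[0,0,0],0.5]])

```text
t: 36.22
tcp_pos: [0.4611, -0.4186, 0.0463]
orientation: [[0.996, -0.085, -0.001], [-0.085, -0.996, 0.004], [-0.001, -0.004, -1.0]]
ft_force: [-0.7, 0.2, -1.1]
finger_gap: 0.501
finger_force: 0.0
```

move_arm(plan=[[[0,0,0.15],[0,0,0],0.5],[[0,0,0],[0,0,0],0.5],[[0,0,0],[0,0,0],1],[[0,0,0],[0,0,0],1],[[0,0,0],[0,0,0],1],[[0,0,0],[0,0,0],1],[[0,0,0],[0,0,0],1]])

```text
t: 36.8
tcp_pos: [0.4614, -0.4213, 0.0445]
orientation: [[0.996, -0.087, 0.003], [-0.087, -0.996, -0.001], [0.003, 0.0, -1.0]]
ft_force: [-0.6, 2.4, 7.1]
finger_gap: 0.251
finger_force: 25.0
```

move_arm(plan=[[[0,0,-0.3],[0,0,0],1],[[0,0,-0.6],[0,0,0],1],[[0,0,-0.6],[0,0,0],1],[[0,0,-0.6],[0,0,0],1],[[0,0,-0.6],[0,0,0],1],[[0,0,-0.6],[0,0,0],1],[[0,0,-0.4],[0,0,0],1],[[0,0,0],[0,0,0],1]])

```text
t: 37.47
tcp_pos: [0.4614, -0.422, 0.1949]
orientation: [[0.996, -0.087, 0.005], [-0.087, -0.996, -0.004], [0.006, 0.004, -1.0]]
ft_force: [-1.0, -1.6, -2.0]
finger_gap: 0.248
finger_force: 25.0
```

```bash
python3 -c "
from h import *
go(*BAY[5],.0575,BYAW)"
```

```text
[ 0.4614 -0.422   0.1949] (array([ 2.951, -9.866,  3.413]), array([ 0.049, -0.072, -0.007])) 37.5
```

move_arm(plan=[[[0.12,-0.4,0],[0.03,-0.03,0],1],[[0.24,-0.79,0],[0,0,0],1],[[0.24,-0.79,0],[0,0,0],1],[[0.24,-0.79,0],[0,0,0],1],[[0.24,-0.79,0],[0,0,0],1],[[0.24,-0.79,0],[0,0,0],1],[[0.24,-0.79,0],[0,0,0],1],[[0.24,-0.79,0],[0,0,0],1]])

```text
t: 38.13
tcp_pos: [0.5529, -0.1884, 0.1902]
orientation: [[0.996, -0.087, -0.003], [-0.087, -0.996, 0.005], [-0.004, -0.005, -1.0]]
ft_force: [1.8, -0.5, -2.3]
finger_gap: 0.25
finger_force: 25.0
```

move_arm(plan=[[[0.24,-0.79,0],[0,0,0],1],[[0.24,-0.79,0],[0,0,0],1],[[0.24,-0.79,0],[0,0,0],1],[[0.24,-0.79,0],[0,0,0],1],[[0.24,-0.79,0.5],[0,0,0],1],[[0,0,0.7],[0,0,0],1],[[0,0,0.7],[0,0,0],1],[[0,0,0.4],[0,0,0],1]])

```text
t: 38.8
tcp_pos: [0.6125, -0.0356, 0.0957]
orientation: [[0.996, -0.086, -0.007], [-0.086, -0.996, 0.005], [-0.008, -0.004, -1.0]]
ft_force: [-0.5, -0.1, -1.9]
finger_gap: 0.248
finger_force: 25.0
```

move_arm(plan=[[[0,0,0],[0,0,0],1],[[0,0,0],[0,0,0],1]])

```text
t: 38.97
tcp_pos: [0.6139, -0.0369, 0.0991]
orientation: [[0.996, -0.087, -0.004], [-0.087, -0.996, 0.004], [-0.004, -0.004, -1.0]]
ft_force: [-0.1, 0.7, -2.2]
finger_gap: 0.245
finger_force: 25.0
```

```bash
python3 -c "
from h import *
go(*BAY[5],.0586,BYAW)"
```

```text
[ 0.6139 -0.0369  0.0991] (array([0.016, 0.075, 1.013]), array([-0.048,  0.052, -0.002])) 39.0
```

move_arm(plan=[[[0,0.06,0.3],[-0.03,0.03,0],1],[[0,0,0.3],[0,0,0],1],[[0,0,0.2],[0,0,0],1],[[0,0,0.1],[0,0,0],1],[[0,0,0.05],[0,0,0],1],[[0,0,0],[0,0,0],1],[[0,0,0],[0,0,0],1]])

```text
t: 39.55
tcp_pos: [0.6148, -0.04, 0.0631]
orientation: [[0.996, -0.087, 0.003], [-0.087, -0.996, 0.0], [0.003, -0.001, -1.0]]
ft_force: [0.8, 0.5, -2.3]
finger_gap: 0.247
finger_force: 25.0
```

```bash
python3 -c "
from h import *
go(*BAY[5],.0586,BYAW)"
```

```text
[ 0.6148 -0.04    0.0631] (array([-0.019, -0.004,  0.113]), array([-0.008, -0.033, -0.007])) 39.5
```

move_arm(plan=[[[-0.02,0,0.06],[0,0,0],1],[[0,0,0.05],[0,0,0],1],[[0,0,0],[0,0,0],1],[[0,0,0],[0,0,0],0.5],[[0,0,0],[0,0,0],0.5],[[0,0,0],[0,0,0],0.5],[[0,0,-0.4],[0,0,0],0.5],[[0,0,-0.8],[0,0,0],0.5]])

```text
t: 40.22
tcp_pos: [0.612, -0.0396, 0.1033]
orientation: [[0.996, -0.087, -0.005], [-0.087, -0.996, 0.003], [-0.006, -0.002, -1.0]]
ft_force: [0.3, 1.0, -0.5]
finger_gap: 0.503
finger_force: 0.0
```

move_arm(plan=[[[0,0,-0.9],[0,0,0],0.5],[[0,0,-0.9],[0,0,0],0.5],[[0,0,-0.9],[0,0,0],0.5],[[-0.6,-0.55,-0.4],[0,0,0],0.5],[[-0.6,-0.55,-0.4],[0,0,0],0.5],[[-0.6,-0.55,-0.4],[0,0,0],0.5],[[-0.6,-0.55,-0.4],[0,0,0],0.5],[[-0.6,-0.55,-0.4],[0,0,0],0.5]])

```text
t: 40.88
tcp_pos: [0.5021, 0.0809, 0.2947]
orientation: [[0.996, -0.087, 0.002], [-0.087, -0.996, 0.001], [0.002, -0.001, -1.0]]
ft_force: [1.0, 0.0, 0.7]
finger_gap: 0.501
finger_force: 0.0
```

move_arm(plan=[[[0,0,0],[0,0,0],0.5],[[0,0,0],[0,0,0],0.5]])

```text
t: 41.05
tcp_pos: [0.503, 0.0808, 0.2951]
orientation: [[0.996, -0.085, 0.004], [-0.085, -0.996, 0.0], [0.004, -0.001, -1.0]]
ft_force: [1.0, -0.0, 0.2]
finger_gap: 0.504
finger_force: 0.0
```

```bash
python3 - <<'E'
from h import *
o,R=look('w9',[(*BAY[k],BYAW) for k in range(1,6)],.014)
c,s=np.cos(BYAW),np.sin(BYAW)
for k in range(5):
    d=R[k][:2]-BAY[k+1];print(k+1,(c*d[0]+s*d[1]).round(4),(-s*d[0]+c*d[1]).round(4),(R[k][2]-BYAW).round(3))
cv2.imwrite('pics/w9c.png',cv2.imread('pics/w9f.png')[0:600,160:960])
E
```

```text
41.05 [0.503  0.0808 0.2951] yaw -0.0853
[ 0.6375  0.2341 -0.0963] 0.906
[ 0.6328  0.1721 -0.0771] 0.919
[ 0.6263  0.0984 -0.088 ] 0.97
[ 0.6202  0.0289 -0.086 ] 0.986
[ 0.6146 -0.0373 -0.0664] 0.899
1 -0.0005 -0.0051 -0.01
2 0.0003 0.0027 0.01
3 0.0002 -0.0012 -0.001
4 0.0001 -0.001 0.001
5 0.0003 0.0025 0.02
```

View pics/w9c.png

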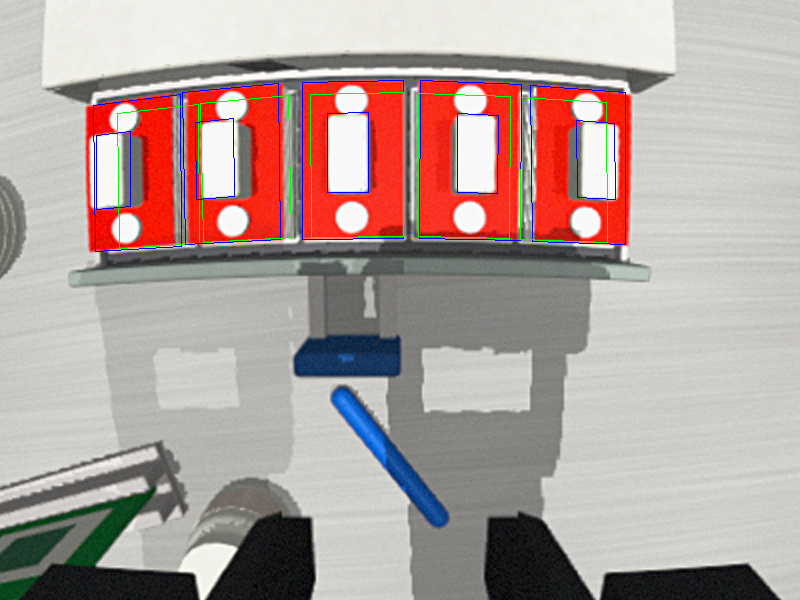

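move_arm(plan=[[[-0.43,-0.75,-0.07],[0,0,0],0.4],[[-0.43,-0.75,-0.07],[0,0,0],0.4],[[-0.43,-0.75,-0.07],[0,0,0],0.4],[[-0.43,-0.75,-0.07],[0,0,0],0.4],[[-0.43,-0.75,-0.07],[0,0,0],0.4],[[-0.43,-0.75,-0.07],[0,0,0],0.4],[[-0.43,-0.75,-0.07],[0,0,0],0.4],[[0,0,0],[0,0,-0.96],0.4]])

```text
t: 41.77
tcp_pos: [0.4005, 0.3031, 0.3129]
orientation: [[1.0, -0.008, 0.0], [-0.008, -1.0, 0.001], [0.0, -0.001, -1.0]]
ft_force: [-0.9, -0.9, 0.7]
finger_gap: 0.604
finger_force: 0.0
```

move_arm(plan=[[[0,0,0],[0,0,-0.96],0.4],[[0,0,0],[0,0,-0.96],0.4],[[0,0,0],[0,0,-0.96],0.4],[[0,0,0],[0,0,-0.96],0.4],[[0,0,0],[0,0,-0.96],0.4],[[0,0,0],[0,0,-0.96],0.4],[[0,0,0],[0,0,-0.96],0.4],[[0,0,0],[0,0,-0.96],0.4]])

```text
t: 42.43
tcp_pos: [0.4029, 0.299, 0.3122]
orientation: [[0.822, 0.57, -0.0], [0.57, -0.822, -0.0], [-0.0, 0.0, -1.0]]
ft_force: [0.7, 0.9, -1.0]
finger_gap: 0.599
finger_force: 0.0
```

move_arm(plan=[[[0,0,0],[0,0,-0.96],0.4],[[0,0,0],[0,0,-0.96],0.4],[[0,0,0],[0,0,-0.96],0.4],[[0,0,0],[0,0,-0.96],0.4],[[0,0,0],[0,0,-0.96],0.4],[[0,0,0],[0,0,-0.96],0.4],[[0,0,0],[0,0,-0.96],0.4],[[0,0,0],[0,0,-0.96],0.4]])

```text
t: 43.1
tcp_pos: [0.4029, 0.299, 0.3122]
orientation: [[0.343, 0.939, -0.0], [0.939, -0.343, -0.0], [-0.0, -0.0, -1.0]]
ft_force: [0.4, 0.0, -0.7]
finger_gap: 0.599
finger_force: 0.0
```

move_arm(plan=[[[0,0,0],[0,0,-0.96],0.4],[[0,0,0],[0,0,-0.96],0.4],[[0,0,0],[0,0,-0.96],0.4],[[0,0,0],[0,0,-0.96],0.4],[[0,0,0],[0,0,-0.96],0.4],[[0,0,0],[0,0,-0.96],0.4],[[0,0,0],[0,0,0],0.4],[[0,0,0],[0,0,0],0.4]])

```text
t: 43.77
tcp_pos: [0.4025, 0.2992, 0.3126]
orientation: [[-0.105, 0.994, 0.0], [0.994, 0.105, -0.0], [-0.0, 0.0, -1.0]]
ft_force: [0.3, -0.3, -0.4]
finger_gap: 0.595
finger_force: 0.0
```

```bash
python3 - <<'E'
from h import *
look('w10',[])
E
```

```text
43.77 [0.4025 0.2992 0.3126] yaw 1.6757
```

View pics/w10.png

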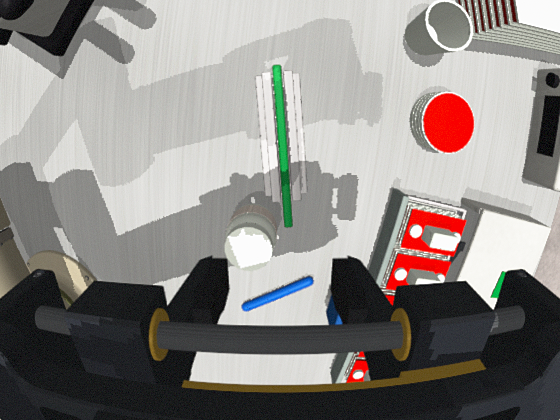

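```bash
python3 - <<'E'
from h import *
import pickle
p=pickle.load(open('w10.pkl','rb'));im=cv2.imread('pics/w10.png')
h=cv2.cvtColor(im,cv2.COLOR_BGR2HSV);m=((h[...,0]>45)&(h[...,0]<85)&(h[...,1]>100)).astype(np.uint8)
m[:,:255]=0;m[:,310:]=0;m[:50]=0;m[240:]=0
for r in (68,90,120,150,180,210,224):
    c=np.where(m[r])[0];
    if len(c):print(r,c.min(),c.max(),toplane(p,(c.min(),r),.172)[:2].round(4),toplane(p,(c.max(),r),.172)[:2].round(4))
ys=np.where(m.any(1))[0];print(ys.min(),ys.max())
P=np.array([toplane(p,(u,v),.172)[:2] for v,u in np.argwhere(m)])
r=cv2.minAreaRect((P*1000).astype(np.float32));print(r)
E
```

```text
68 273 280 [0.3861 0.4156] [0.3921 0.4162]
90 274 282 [0.3889 0.3961] [0.3958 0.3969]
120 276 284 [0.3934 0.3699] [0.4004 0.3706]
150 279 286 [0.3988 0.3436] [0.405  0.3443]
180 281 288 [0.4034 0.3167] [0.4097 0.3173]
210 283 290 [0.4083 0.2886] [0.4147 0.2893]
224 284 291 [0.4107 0.2749] [0.4173 0.2756]
65 226
((401.5998840332031, 345.905517578125), (7.586015224456787, 147.90725708007812), 10.233994483947754)
```

move_arm(plan=[[[0.58,0.05,0],[0,0,-0.45],0.4],[[0.58,0.05,0],[0,0,-0.45],0.4],[[0,0,0.5],[0,0,0],0.4],[[0,0,0.8],[0,0,0],0.4],[[0,0,0.8],[0,0,0],0.4],[[0,0,0],[0,0,0],0.4],[[0,0,0],[0,0,0],0.4]], force=40)

```text
t: 44.4
tcp_pos: [0.4, 0.346, 0.2291]
orientation: [[-0.178, 0.984, -0.001], [0.984, 0.178, -0.001], [-0.001, -0.001, -1.0]]
ft_force: [0.5, -0.5, 0.9]
finger_gap: 0.603
finger_force: 0.0
```

```bash
python3 -c "
from h import *
go(.4016,.3459,.128,1.748)"
```

```text
[0.4    0.346  0.2291] (array([-0.009,  0.041,  2.528]), array([-0.01 ,  0.006,  0.021])) 44.4
```

move_arm(plan=[[[0,0.04,0.7],[0,0,0],0.4],[[0,0,0.8],[0,0,0],0.4],[[0,0,0.6],[0,0,0],0.4],[[0,0,0.4],[0,0,0],0.4],[[0,0,0],[0,0,0],0.4],[[0,0,0],[0,0,0],0.4]])

```text
t: 44.9
tcp_pos: [0.4028, 0.347, 0.1312]
orientation: [[-0.179, 0.984, 0.004], [0.984, 0.179, 0.002], [0.001, 0.004, -1.0]]
ft_force: [0.4, 0.4, 0.1]
finger_gap: 0.6
finger_force: 0.0
```

move_arm(plan=[[[0,0,0],[0,0,0],1],[[0,0,0],[0,0,0],1],[[0,0,0],[0,0,0],1],[[0,0,0],[0,0,0],1],[[0,0,0],[0,0,0],1],[[0,0,0],[0,0,0],1],[[0,0,0],[0,0,0],1]])

```text
t: 45.48
tcp_pos: [0.4017, 0.3466, 0.1297]
orientation: [[-0.179, 0.984, 0.002], [0.984, 0.179, 0.001], [0.0, 0.002, -1.0]]
ft_force: [2.4, 0.3, 0.2]
finger_gap: 0.092
finger_force: 1.6
```

move_arm(plan=[[[0,0,0],[0,0,0],1],[[0,0,-0.3],[0,0,0],1],[[0,0,-0.5],[0,0,0],1],[[0,0,-0.5],[0,0,0],1],[[0,0,-0.5],[0,0,0],1],[[0,0,-0.5],[0,0,0],1],[[0,0,-0.4],[0,0,0],1],[[0,0,0],[0,0,0],1]])

```text
t: 46.15
tcp_pos: [0.4024, 0.347, 0.2402]
orientation: [[-0.18, 0.984, 0.006], [0.984, 0.18, 0.003], [0.002, 0.007, -1.0]]
ft_force: [-0.1, -0.2, -2.0]
finger_gap: 0.088
finger_force: 40.0
```

```bash
python3 - <<'E'
from h import *
import pickle
o=bot.get_obs();print(o['tcp_pos'],o['ft_force'],o['finger_force'],o['finger_gap'])
p=pickle.load(open('w8.pkl','rb'));im=cv2.imread('pics/w8.png').mean(2)
for c in (180,200,220,240,260,280,300,320):
    col=im[:30,c];print(c,col[:26].round().astype(int).tolist())
a=cv2.imread('pics/top0.png')[160:220,350:450];b=cv2.imread('pics/w8.png')[0:60,120:380]
a=cv2.resize(a,None,fx=7,fy=7,interpolation=cv2.INTER_CUBIC)[:, :700];b=cv2.resize(b,(700,162))
cv2.imwrite('pics/st.png',np.vstack([a,b]))
E
```

```text
[0.40235845 0.34701749 0.2402121 ] [-0.10874344 -0.17318127 -1.95952142] 39.98628177680075 0.08767415130511186
180 [228, 227, 202, 125, 108, 123, 120, 121, 121, 116, 111, 128, 204, 222, 219, 221, 221, 221, 221, 216, 217, 219, 224, 225, 225, 221]
200 [156, 150, 141, 120, 115, 120, 118, 117, 116, 109, 118, 183, 220, 225, 224, 222, 219, 219, 222, 224, 222, 226, 222, 221, 223, 217]
220 [142, 131, 120, 115, 118, 114, 120, 114, 123, 199, 202, 229, 223, 218, 220, 220, 225, 225, 223, 221, 222, 223, 221, 222, 226, 224]
240 [160, 142, 116, 114, 118, 120, 118, 121, 118, 171, 203, 194, 222, 222, 225, 225, 223, 222, 225, 221, 224, 227, 226, 223, 225, 230]
260 [235, 147, 118, 117, 119, 123, 120, 122, 111, 110, 160, 206, 230, 225, 223, 224, 225, 223, 226, 228, 227, 226, 230, 230, 226, 225]
280 [230, 234, 153, 147, 121, 122, 117, 116, 113, 117, 120, 159, 207, 218, 231, 227, 229, 231, 225, 227, 230, 229, 225, 227, 224, 231]
300 [229, 230, 234, 208, 144, 118, 114, 117, 125, 121, 124, 115, 119, 205, 231, 232, 231, 226, 229, 230, 228, 228, 227, 230, 232, 229]
320 [228, 226, 227, 229, 158, 127, 115, 117, 122, 119, 119, 121, 120, 123, 196, 211, 215, 227, 232, 227, 226, 225, 231, 231, 231, 230]
```

View pics/st.png

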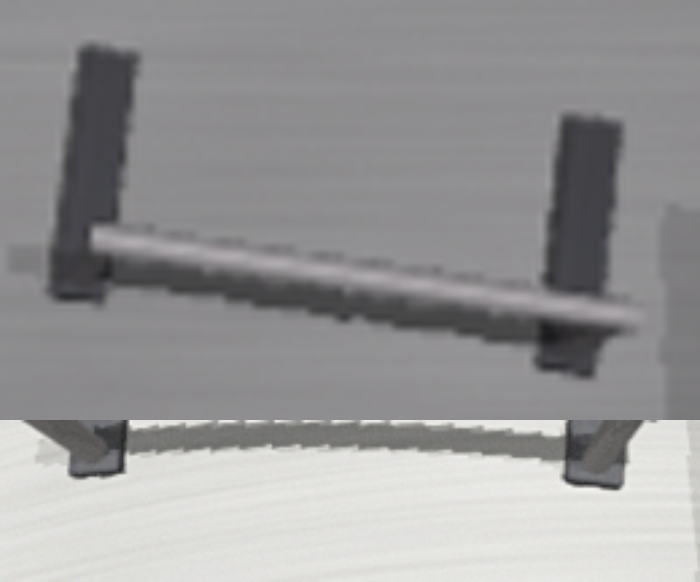

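```bash
python3 - <<'E'
from h import *
import pickle
t=cam('top');a,b=[toplane(t,(q[0]-.5,q[1]-.5),.082)[:2] for q in [(363.1,194),(441.4,205.1)]]
d=a-b;print('bar',a,b,np.linalg.norm(d),'mid',(a+b)/2,'yaw',np.arctan2(-d[0],d[1]))
p=pickle.load(open('w8.pkl','rb'))
f=[toplane(p,(u-.5,v-.5),.004)[:2] for u,v in [(156.4,19.3),(341,24)]];d=f[0]-f[1]
yaw=np.arctan2(-d[0],d[1]);print('feet front',f,np.linalg.norm(d),yaw,'mid+10',(f[0]+f[1])/2+.010*np.array([np.cos(yaw),np.sin(yaw)]))
E
```

```text
bar [ 0.61340867 -0.26307981] [ 0.58054092 -0.48017525] 0.21956938779861687 mid [ 0.59697479 -0.37162753] yaw -0.15025664887332818
feet front [array([ 0.60547192, -0.26920065]), array([ 0.57288627, -0.47255871])] 0.20595224387866365 -0.15888715860802333 mid+10 [ 0.59905313 -0.37246188]
```

move_arm(plan=[[[-0.4,0.04,-0.25],[0,0,0],1],[[-0.8,0.04,-0.25],[0,0,0],1],[[-0.83,0.04,0],[0,0,0],1],[[-0.83,0.04,0],[0,0,0],1],[[-0.83,0.04,0],[0,0,0],1],[[-0.83,0.04,0],[0,0,0],1],[[-0.83,0.04,0],[0,0,0],1],[[-0.83,0.04,0],[0,0,0],1]])

```text
t: 46.82
tcp_pos: [0.4581, 0.104, 0.2562]
orientation: [[-0.179, 0.984, -0.0], [0.984, 0.179, 0.001], [0.001, -0.0, -1.0]]
ft_force: [0.4, -0.2, -2.5]
finger_gap: 0.091
finger_force: 40.0
```

move_arm(plan=[[[-0.83,0.04,0],[0,0,0],1],[[-0.83,0.04,0],[0,0,0],1],[[-0.83,0.04,0],[0,0,0],1],[[-0.83,0.04,0],[0,0,0],1],[[-0.83,0.04,0],[0,0,0],1],[[-0.83,0.04,0],[0,0,0],1],[[-0.83,0.04,0],[0,0,0],1],[[-0.83,0.04,0],[0,0,0],1]])

```text
t: 47.48
tcp_pos: [0.5184, -0.155, 0.2559]
orientation: [[-0.179, 0.984, -0.0], [0.984, 0.179, 0.002], [0.002, 0.0, -1.0]]
ft_force: [0.4, -0.3, -2.4]
finger_gap: 0.086
finger_force: 40.0
```

move_arm(plan=[[[-0.83,0.04,0],[0,0,0],1],[[-0.83,0.04,0],[0,0,0],1],[[-0.83,0.04,0],[0,0,0],1],[[-0.83,0.04,0],[0,0,0],1],[[-0.83,0.04,0],[0,0,0],1],[[-0.83,0.04,0],[0,0,0],1],[[-0.4,0.04,0],[0,0,0],1],[[0,0,0],[0,0,0.84],1]])

```text
t: 48.15
tcp_pos: [0.568, -0.3666, 0.2539]
orientation: [[-0.11, 0.994, -0.001], [0.994, 0.11, 0.002], [0.002, -0.001, -1.0]]
ft_force: [-0.7, -0.1, -2.6]
finger_gap: 0.087
finger_force: 40.0
```

move_arm(plan=[[[0,0,0],[0,0,0.84],1],[[0,0,0],[0,0,0.84],1],[[0,0,0],[0,0,0.84],1],[[0,0,0],[0,0,0.84],1],[[0,0,0],[0,0,0],1],[[0,0,0],[0,0,0],1]])

```text
t: 48.65
tcp_pos: [0.5682, -0.363, 0.2559]
orientation: [[0.153, 0.988, 0.0], [0.988, -0.153, 0.002], [0.002, -0.0, -1.0]]
ft_force: [-0.1, -0.6, -1.9]
finger_gap: 0.085
finger_force: 40.0
```

```bash
cat >> h.py <<'E'
def lean(th,d,dz,S=(.598,-.372),a=-.154,s=.1177):
    ex=np.array([np.cos(a),np.sin(a),0]);ey=np.array([-np.sin(a),np.cos(a),0]);ez=np.array([0,0,1.])
    R=np.c_[ey,np.cos(th)*ex-np.sin(th)*ez,-np.sin(th)*ex-np.cos(th)*ez]
    P=np.array([*S,0])-d*ex+s*(np.sin(th)*ex+np.cos(th)*ez)+(dz+.004*np.sin(th))*ez
    o=bot.get_obs();print(round(o['t'],1),'at',o['tcp_pos'].round(4),'to',P.round(4),rel(o,P,R),'world',(P-o['tcp_pos']).round(4),'F',o['ft_force'].round(1),o['finger_gap'].round(3))
    A=o['orientation'];print('tilt',np.arccos(-A[2,2]).round(3))
E
python3 -c "
from h import *
lean(.3,.065,.10);lean(0,.0302,.14)"
```

```text
Traceback (most recent call last):
  File "h.py", line 69, in lean
    o=bot.get_obs();print(round(o['t'],1),'at',o['tcp_pos'].round(4),'to',P.round(4),rel(o,P,R),'world',(P-o['tcp_pos']).round(4),'F',o['ft_force'].round(1),o['finger_gap'].round(3))
                                                                                                                                                             ^^^^^^^^^^^^^^^^^^^^^
AttributeError: 'float' object has no attribute 'round'
```

move_arm(plan=[[[0,0,0],[0.75,0,0],1],[[0,0,0],[0.75,0,0],1],[[0,0,0],[0.75,0,0],1],[[0,0,0],[0.75,0,0],1],[[0,0,0],[0.75,0,0],1],[[0,0,0],[0,0,0],1],[[0,0,0],[0,0,0],1]])

```text
t: 49.23
tcp_pos: [0.5688, -0.3631, 0.2559]
orientation: [[0.153, 0.945, -0.29], [0.988, -0.146, 0.047], [0.002, -0.294, -0.956]]
ft_force: [-0.2, -0.4, -2.0]
finger_gap: 0.084
finger_force: 40.0
```

```bash
sed -i "s/o\['finger_gap'\].round(3)/o['finger_gap']/" h.py; python3 -c "
from h import *
lean(.3,.065,.03)"
```

```text
49.2 at [ 0.5688 -0.3631  0.2559] to [ 0.5681 -0.3674  0.1436] (array([-0.114,  0.824,  2.684]), array([ 0.025, -0.023,  0.011])) world [-0.0007 -0.0043 -0.1123] F [-0.2 -0.4 -2. ] 0.08395698317933115
tilt 0.298
```

move_arm(plan=[[[-0.03,0.2,0.67],[0,0,0],1],[[-0.03,0.2,0.67],[0,0,0],1],[[-0.03,0.2,0.67],[0,0,0],1],[[-0.03,0.2,0.67],[0,0,0],1],[[0,0.05,0.2],[0,0,0],1],[[0,0,0],[0,0,0],1],[[0,0,0],[0,0,0],1]])

```text
t: 49.82
tcp_pos: [0.5664, -0.3678, 0.1387]
orientation: [[0.155, 0.945, -0.289], [0.988, -0.148, 0.045], [0.0, -0.292, -0.956]]
ft_force: [-0.5, -0.3, -0.4]
finger_gap: 0.089
finger_force: 40.0
```

```bash
python3 -c "
from h import *
lean(.3,.065,.001)"
```

```text
49.8 at [ 0.5664 -0.3678  0.1387] to [ 0.5681 -0.3674  0.1146] (array([0.017, 0.216, 0.564]), array([ 0.045, -0.007, -0.018])) world [ 0.0018  0.0004 -0.0241] F [-0.5 -0.3 -0.4] 0.08907535761617535
tilt 0.296
```

move_arm(plan=[[[0,0.08,0.25],[0,0,0],1],[[0,0.05,0.17],[0,0,0],1],[[0,0.02,0.08],[0,0,0],1],[[0,0,0],[0,0,0],1],[[0,0.2,-0.06],[0,0,0],1],[[0,0.2,-0.06],[0,0,0],1],[[0,0.15,-0.05],[0,0,0],1],[[0,0,0],[0,0,0],1]])

```text
t: 50.48
tcp_pos: [0.5897, -0.3711, 0.1165]
orientation: [[0.154, 0.945, -0.289], [0.988, -0.147, 0.046], [0.001, -0.293, -0.956]]
ft_force: [0.2, -0.3, -2.7]
finger_gap: 0.082
finger_force: 40.0
```

```bash
python3 -c "
from h import *
lean(.3,.0355,.0)"
```

```text
50.5 at [ 0.5897 -0.3711  0.1165] to [ 0.5973 -0.3719  0.1136] (array([0.009, 0.203, 0.012]), array([ 0.032, -0.01 , -0.01 ])) world [ 0.0076 -0.0008 -0.0028] F [ 0.2 -0.3 -2.7] 0.08174119702818088
tilt 0.297
```

Lower onto the bench first, then advance to the bar.

move_arm(plan=[[[0,0.01,0.04],[0,0,0],1],[[0,0.01,0.03],[0,0,0],1],[[0,0,0],[0,0,0],1],[[0,0,0],[0,0,0],1]])

```text
t: 50.82
tcp_pos: [0.5885, -0.371, 0.1136]
orientation: [[0.155, 0.944, -0.29], [0.988, -0.148, 0.046], [0.001, -0.294, -0.956]]
ft_force: [0.5, -0.0, -1.6]
finger_gap: 0.09
finger_force: 40.0
```

move_arm(plan=[[[0,0.06,-0.02],[0,0,0],1],[[0,0.06,-0.02],[0,0,0],1],[[0,0.04,-0.01],[0,0,0],1],[[0,0,0],[0,0,0],1],[[0,0,0],[0,0,0],1]])

```text
t: 51.23
tcp_pos: [0.5955, -0.3721, 0.1136]
orientation: [[0.155, 0.944, -0.29], [0.988, -0.148, 0.046], [0.001, -0.294, -0.956]]
ft_force: [0.4, 0.1, -1.3]
finger_gap: 0.089
finger_force: 40.0
```

```bash
python3 -c "
from h import *
lean(.3,.0355,.0)"
```

```text
51.2 at [ 0.5955 -0.3721  0.1136] to [ 0.5973 -0.3719  0.1136] (array([ 0.011,  0.041, -0.014]), array([ 0.021, -0.015, -0.015])) world [0.0018 0.0002 0.0001] F [ 0.4  0.1 -1.3] 0.08853356743660132
tilt 0.298
```

move_arm(plan=[[[0,0.05,-0.015],[0,0,0],1],[[0,0,0],[0,0,0],1],[[0,0.01,0.03],[0,0,0],1],[[0,0,0],[0,0,0],1]])

```text
t: 51.57
tcp_pos: [0.5965, -0.3723, 0.1133]
orientation: [[0.156, 0.943, -0.293], [0.988, -0.149, 0.047], [0.001, -0.297, -0.955]]
ft_force: [-7.1, 2.2, 5.1]
finger_gap: 0.087
finger_force: 40.0
```

move_arm(plan=[[[0,0.05,-0.015],[0,0,0],1],[[0,0,0],[0,0,0],1],[[0,0.01,0.03],[0,0,0],1],[[0,0,0],[0,0,0],1]])

```text
t: 51.9
tcp_pos: [0.597, -0.3724, 0.1131]
orientation: [[0.157, 0.942, -0.297], [0.988, -0.149, 0.048], [0.001, -0.301, -0.954]]
ft_force: [-16.1, 5.5, 12.7]
finger_gap: 0.089
finger_force: 40.0
```

move_arm(plan=[[[0,-0.05,0],[0,0,0],1],[[0,0,0],[0,0,0],1],[[0,0,0],[0,0,0],0.9],[[0,0,0],[0,0,0],0.82],[[0,0,0],[0,0,0],0.75],[[0,0,0],[0,0,0],0.68],[[0,0,0],[0,0,0],0.6],[[0,0,0],[0,0,0],0.6]])

```text
t: 52.57
tcp_pos: [0.5978, -0.3724, 0.1114]
orientation: [[0.155, 0.944, -0.29], [0.988, -0.148, 0.046], [0.001, -0.294, -0.956]]
ft_force: [0.5, -0.5, 0.3]
finger_gap: 0.402
finger_force: 0.0
```

move_arm(plan=[[[0,0,-0.2],[0,0,0],0.6],[[0,0,-0.4],[0,0,0],0.6],[[0,0,-0.6],[0,0,0],0.6],[[0,0,-0.8],[0,0,0],0.6],[[0,0,-0.8],[0,0,0],0.6],[[0,0,-0.8],[0,0,0],0.6],[[0,-0.5,-0.8],[0,0,0],0.6],[[0,-0.5,-0.5],[0,0,0],0.6]])

```text
t: 53.23
tcp_pos: [0.6074, -0.3696, 0.3059]
orientation: [[0.153, 0.945, -0.288], [0.988, -0.147, 0.045], [0.001, -0.292, -0.956]]
ft_force: [0.0, 0.8, 0.7]
finger_gap: 0.398
finger_force: 0.0
```

move_arm(plan=[[[0,-0.8,0],[-0.8,0,0],0.6],[[0,-0.8,0],[-0.8,0,0],0.6],[[0,-0.8,0],[-0.8,0,0],0.6],[[0,0,0],[-0.8,0,0],0.6],[[0,0,0],[-0.6,0,0],0.6],[[0,0,0],[0,0,0],0.6]])

```text
t: 53.73
tcp_pos: [0.5229, -0.3583, 0.3291]
orientation: [[0.154, 0.988, -0.003], [0.988, -0.154, -0.003], [-0.003, -0.003, -1.0]]
ft_force: [-0.1, -0.3, 0.2]
finger_gap: 0.402
finger_force: 0.0
```

```bash
python3 - <<'E'
from h import *
look('w11',[]);im=bot.read_camera('side')
a=cv2.imread('pics/w11.png');s=cv2.resize(im[130:290,160:360,::-1],(525,420),interpolation=cv2.INTER_CUBIC)
b=np.hstack([a,s]);cv2.imwrite('pics/fin.png',cv2.resize(b,None,fx=.73,fy=.73,interpolation=cv2.INTER_AREA))
E
```

```text
53.73 [ 0.5229 -0.3583  0.3291] yaw 1.4158
```

View pics/fin.png

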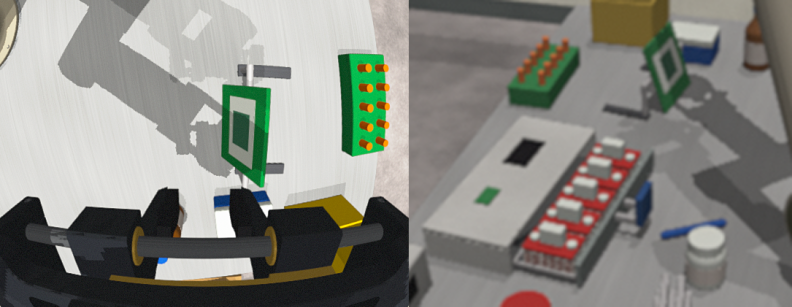

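```bash
python3 - <<'E'
from h import *
import pickle
p=pickle.load(open('w11.pkl','rb'));S=np.array([.598,-.372]);a=-.154;c,s=np.cos(a),np.sin(a)
for q,z in [((304,116),0),((307,233),0),((370,123),.154),((364,253),.154)]:
    d=toplane(p,q,z)[:2]-S;print((c*d[0]+s*d[1]).round(4),(-s*d[0]+c*d[1]).round(4))
print(bot.job_done())
E
```

```text
-0.0402 0.0729
-0.0324 -0.1079
0.0154 0.0712
0.019 -0.0708
the job is handed in; nothing more can be done
None
```

I handed the job in at about 54 s of the 210 s: the tray is out at its stop with all five cassettes in their bays, and the board leans about 0.3 rad against the middle of the stand's bar. The checks were by camera and arm readings only; handing in returned no verdict.

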